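Distribute the stacked rearing samples to their bench stations

TASK

Unload the sample tray: take the stack apart and set each container upright on its own station - the round metal tin in the middle of the balance's pan, the petri dish in the middle of the light base's white round field, the lidded cup down in the empty well of the cup rack, and the square box in the middle of the warming plate's metal top. Keep all four samples upright all the way, and leave the wash bottle and the brush pot standing where they are.

Things in the scene. Friction and masses are not known exactly. Their poses are not given: they have to be found in the camera images.
- tin: Closed round aluminium weighing tin, 28 mm high: lid 43 mm in diameter (upper 10 mm), body 41 mm below it; about 45 g. Starts on top of the stack, standing on the dish. Origin at the centre of its underside, z up. On the tray stand a stack of three and, beside it (124 mm away centre to centre), a single container: the tin is on top of the stack, the dish under it, and the cup or the square box at the bottom; the other of these two stands alone.
- dish: Small round petri dish with clear lid over a dark grey plaster bed, 15 mm high in all: lid 55 mm in diameter (from 4 mm up to the top), base 52 mm; about 30 g. Starts in the stack, on the lid of the cup or of the square box, under the tin. As that lid is wider than the dish, open fingers that straddle the dish are above the lid's edge and must stay clear of it. Origin at the centre of its underside, z up.
- cup: Round tapered rearing cup with soil inside and a flat pale lid with a grey round mesh, 42 mm high: underside 50 mm in diameter, widening to 62 mm below the lid; lid 68 mm in diameter, occupying the top 10 mm (32 to 42 mm above the underside), the best place to grip; about 60 g. Starts on the tray, either under the dish and tin or alone. Origin at the centre of its underside, z up.
- square_box: Square rearing box with soil inside and a flat pale lid with a grey square mesh, 42 mm high: body 61 x 61 mm, lid 66 x 66 mm in the top 11 mm; about 80 g. Starts on the tray, either under the dish and tin or alone. Origin at the centre of its underside, x and y along its sides, z up.
- balance_pan (a point): Centre of the top of the balance's round steel pan (100 mm in diameter, 38 mm above the table). The pale balance is 130 mm wide and 31 mm high, and reaches 110 mm from this point to the front (the point's -x side, with a display) and 65 mm to the back. x, y level, z up.
- light_field (a point): Centre of the top of the white round field (96 mm in diameter, 24 mm above the table) of the black light base, 135 mm wide, which reaches 100 mm from this point to the front (-x side, with a 10 mm high dimmer knob) and 65 mm to the back. x, y level, z up.
- rack_well (a point): Centre of the floor of the empty well in the pale plastic cup rack. The floor is 4 mm and the rack's top face 20 mm above the table, so the well is 16 mm deep; it is 66 mm in diameter. The rack is 90 mm wide; it reaches 45 mm from this point to its -x side and 150 mm to its +x side, where a second well, 105 mm from this point along the point's +x, holds a fixed cup of the same kind (its top is 46 mm above the table). x along the rack, z up.
- warm_top (a point): Centre of the square aluminium top (106 x 106 mm, 31 mm above the table) of the grey warming plate, 130 mm wide, which reaches 100 mm from this point to the front (-x side, with a 9 mm high knob) and 65 mm to the back. x, y along the top's sides, z up.
- wash_bottle: Bystander: white squeeze bottle, 62 mm in diameter, 180 mm high, with a bent spout reaching 50 mm from its axis along its -x. Origin at the centre of its underside. Leave it alone. The samples stand on a fixed grey tray, 164 x 300 mm over its flange, with a 4 mm thick floor and a 13 mm high rim; a fixed pile of empty cups (68 mm in diameter, 107 mm high) stands opposite the bottle, beyond the stations on the right.
- brush_pot: Bystander: white pot, 66 mm in diameter, 85 mm high, with brushes and forceps standing in it up to 160 mm. Origin at the centre of its underside. Leave it alone.
There are look-alikes about, which are no part of the job. There is more than one size of the tin; the one meant has the size given above. Leave any purple look-alike of the cup alone.

How it is judged:
By the outcome, as a careful person would: the job done as asked, in the order asked, and still so for the second after the job is handed in, with the robot touching nothing.
It also fails if it takes over 102 s, if anything falls off the work surface, if the arm or the gripper's body presses on something with over 40 N, if the wrist force passes 120 N, or if a joint passes its speed limit or range.

ROBOT

A 6-joint arm with a two-finger parallel gripper is mounted at the origin on the work surface. World frame = base frame: x ahead of the robot, y to its left, z up, the work surface at z = 0. Lengths are in m, angles in rad, forces in N, time in s.
With the tool pointing down it reaches from about 0.35 to 0.975 m from the base axis. Payload 4.9 kg.
Tool frame: the origin (TCP) lies midway between the tips of the shut fingers; the grasp point (between the pads) lies 19 mm behind it; z points along the fingers, y is the direction in which the jaws open and shut (so a half turn about z gives the same grasp; the last joint's range is limited). The gripper opens to 85 mm and grips with 20 to 120 N. Pads are 22 mm wide; open, the fingers measure 114 mm over their backs; the gripper's body (76 mm by 85 mm) begins 54 mm behind the grasp point. The pads swing forward as they close: fully open they stand 13 mm farther back than shut.
Start: joints at [1.086, 0.053, 1.613, -0, 1.476, -0.119], TCP at [0.224, 0.584, 0.231] pointing down, gripper open.
Joint ranges: [-3.01, 3.01], [-1.01, 2.22], [0.06, 2.58], [-1.02, 4.17], [0.09, 2.62], [-3.14, 3.14]. Speed limits (rad/s): [2.57, 2.57, 3.14, 3.14, 3.14, 3.14].

INTERFACE

Orientations are given as a rotation vector (axis times angle).
In Python, from plant import * gives the robot as it stands.
- The arm moves only by the tool step_arm, never from a script. Its argument "steps" is a list of rows, each a list of 7 numbers: the shift along the world's x, y, z in cm, then the turn, a rotation vector about the world's x, y, z in degrees, then the opening, from 0 (shut) to 1 (fully open). In form: [[dx, dy, dz, rx, ry, rz, fingers], ...]. A call has 1 to 8 rows; each row is the pose to reach, as a shift and turn from the pose commanded when the call began; what a row does not reach only later rows make up. A row lasts 1/8 s, in which the tool goes at most 62.5 mm and 10.7 degrees, less where a joint would pass 70% of its speed; a pose out of reach is approached as far as the arm can. A call with a gripper value outside its range is refused whole. The fingers move at their own pace and stop on an object; the grip force is fixed at half the most. Time passes only in rows, so rows that repeat a pose let the fingers close. It gives the time, the measured TCP pose, the force and the opening at its end, in the units of the state.
- observe(): the state, without advancing time (a new reading comes with each control period).
- grab_frame(name): name is "side" or "top" or "wrist"; returns the picture (400x640x3 uint8, blue, green, red); there is no depth.
- calibration(name): a dict with "fovy" (degrees; the focal length in pixels is half the picture's height over the tangent of half this angle, whatever the lens; pixels are square), "cx", "cy" (the principal point, pixels), "D" ([k1, k2, p1, p2, k3] as OpenCV has them; the pictures are not rectified), "origin" and "rotation" of the camera in the world. Camera axes: x right, y up, looking along -z (the intrinsics and any distortion apply to the point x, -y, -z); pixel columns grow to the right and rows downward; lengths in m; the calibration is good to about 2 mm. A picture is of the moment at which its call begins: read the wrist's pose just before it. calibration takes no time and is no camera call; for the wrist camera it gives the pose at the moment of the call.
- job_done(): hands the job in, once; it reports no verdict.
The state is a dict: "time": time; "q": joint angles; "qd": joint speeds; "joint_efforts": joint torques, N m; "tool_pos": TCP position; "tcp_rot": TCP orientation; "ft_force": force on the tool from outside, world axes, zero at the start; "moment": the same for the moment, N m; "opening": finger opening in m.
Only numpy, scipy, OpenCV 4.12 (cv2) and the standard library are available. Lean on these libraries where they do the work, as an engineer would, in place of code of your own. Each camera call takes 0.05 s, during which the arm holds its last target.

## Working session

There is one attempt and no reset: what is moved stays moved. The work goes in short steps, Python scripts to look and compute and a tool call to move; the robot and the scene stay as the last step left them, time stands still between calls to the robot, and variables do not carry over. Pictures are saved under pics/ and viewed, and the job is handed in when it is done.

Besides the shell and the picture viewer there is one more tool, called after ">>>" as name([rows], argument=value, ...), one row to a line, values as JSON. step_arm: Moves the arm, as the interface text tells. Its arguments: {"type":"object","properties":{"steps":{"type":"array","items":{"type":"array","items":{"type":"number"}}}},"required":["steps"]}

```bash
ls; mkdir -p pics; python3 - <<'E'
from plant import *
import cv2
print(observe())
for n in ["side","top","wrist"]:
    c=calibration(n); print(n,c)
    cv2.imwrite(f"pics/{n}0.png",grab_frame(n))
E
```

```text
pics
{'time': 0.0, 'q': array([ 1.08605672e+00,  5.33674353e-02,  1.61430534e+00, -1.52703790e-05,
        1.47601679e+00, -1.19002143e-01]), 'qd': array([-1.78759105e-03,  1.04009185e-03,  2.10100857e-03, -2.92828806e-05,
       -1.99743733e-03, -1.69850578e-04]), 'joint_efforts': array([ 1.75445424e-03, -3.93672252e+01, -3.70184433e+01,  4.51239123e-05,
        6.72900627e-03, -1.77163867e-05]), 'tool_pos': array([0.22323151, 0.58309658, 0.2300497 ]), 'tcp_rot': array([-0.57118917, -3.08861002,  0.00315137]), 'ft_force': array([ 0.37635551, -0.63535781,  0.02901685]), 'moment': array([-0.01721105, -0.05862852,  0.00457966]), 'opening': 0.0851593108857692}
side {'fovy': 42.60955830941809, 'cx': 311.0018334803082, 'cy': 204.9070850658922, 'D': array([-0.16183358,  0.        ,  0.        ,  0.        ,  0.        ]), 'origin': array([0.20671583, 0.98432103, 0.7862927 ]), 'rotation': array([ 0.26661618, -1.29291005, -2.43172261])}
top {'fovy': 57.03899534863529, 'cx': 321.12867425682236, 'cy': 202.38742149591852, 'D': array([-0.07853493,  0.        ,  0.        ,  0.        ,  0.        ]), 'origin': array([ 0.5038636 , -0.01752141,  1.2794934 ]), 'rotation': array([ 0.0710489 , -0.04977415, -1.54073711])}
wrist {'fovy': 69.20301335106937, 'cx': 321.7137119518349, 'cy': 200.92222874973112, 'D': array([-0.04151561,  0.        ,  0.        ,  0.        ,  0.        ]), 'origin': array([0.15721036, 0.60825091, 0.3708187 ]), 'rotation': array([-0.24921222, -0.16895892,  1.19684881])}
```

View pics/top0.png

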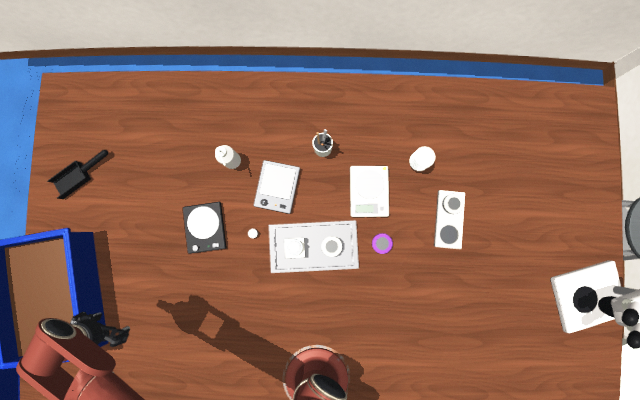

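View pics/side0.png

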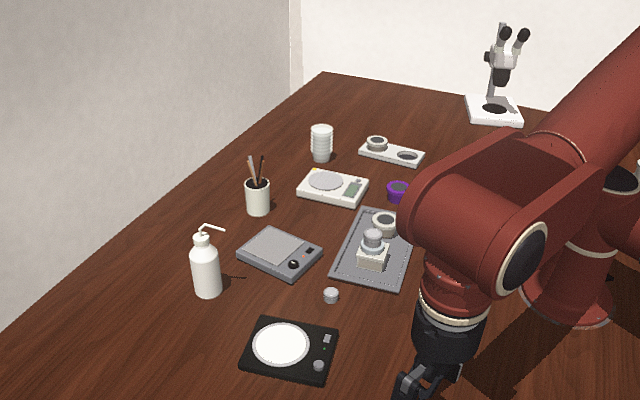

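View pics/wrist0.png

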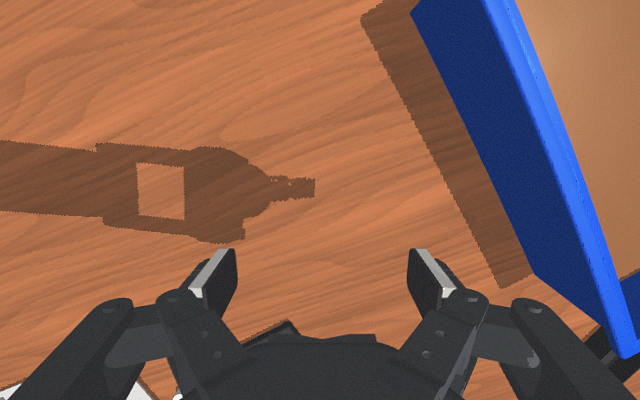

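The stack is square box, dish and tin (around 295,247 in the top picture). The cup stands alone at about (331,246). Next I'll enlarge the crops.

```bash
cat > h.py <<'E'
import numpy as np, cv2
from scipy.spatial.transform import Rotation as R
from plant import *
def K(c):
    f=200/np.tan(np.radians(c["fovy"])/2)
    return np.array([[f,0,c["cx"]],[0,f,c["cy"]],[0,0,1.]])
def pix2world(c,uv,z):
    uv=np.array(uv,float).reshape(-1,1,2)
    n=cv2.undistortPoints(uv,K(c),np.array(c["D"]))[:,0]
    d=np.c_[n[:,0],-n[:,1],-np.ones(len(n))]@R.from_rotvec(c["rotation"]).as_matrix().T
    o=np.array(c["origin"]); z=np.broadcast_to(z,(len(n),))
    return o+d*((z-o[2])/d[:,2])[:,None]
def world2pix(c,P):
    p=(np.array(P,float).reshape(-1,3)-c["origin"])@R.from_rotvec(c["rotation"]).as_matrix()
    p=p*[1,-1,-1]
    return cv2.projectPoints(p,np.zeros(3),np.zeros(3),K(c),np.array(c["D"]))[0][:,0]
def crop(img,x0,y0,x1,y1,s,name):
    cv2.imwrite(name,cv2.resize(img[y0:y1,x0:x1],None,fx=s,fy=s,interpolation=cv2.INTER_CUBIC))
E
python3 - <<'E'
import cv2
from h import crop
im=cv2.imread("pics/top0.png")
crop(im,170,130,330,280,5,"pics/t0a.png"); crop(im,310,130,470,280,5,"pics/t0b.png")
E
```

```text
(no output)
```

View pics/t0a.png

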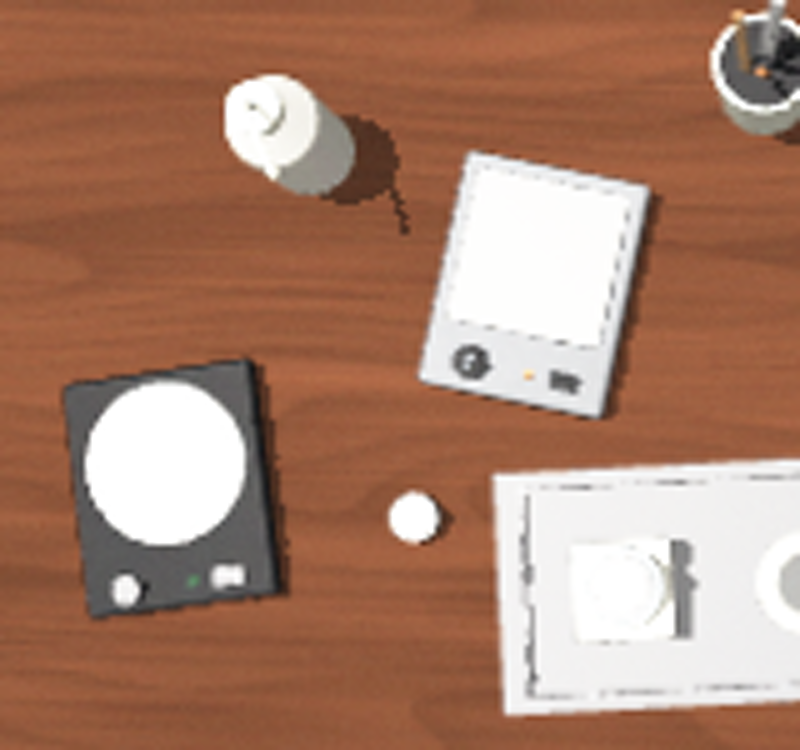

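View pics/t0b.png

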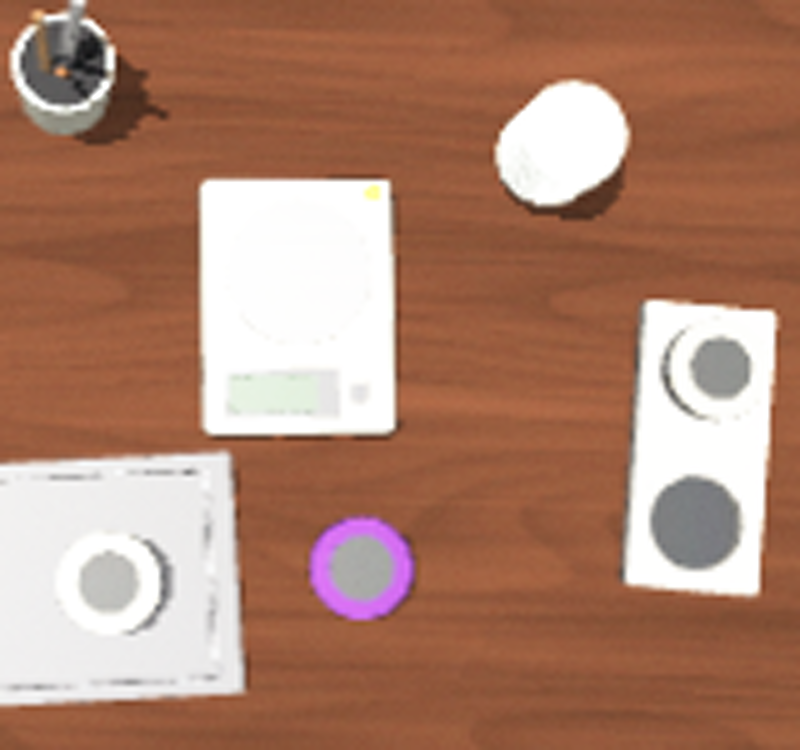

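```bash
python3 - <<'E'
from h import *
im=cv2.imread("pics/top0.png")
st=np.clip((im.astype(float)-215)*6.3,0,255).astype(np.uint8)
s1=cv2.resize(st[225:270,265:355],None,fx=8,fy=8,interpolation=cv2.INTER_CUBIC)
s2=st[160:220,340:400]; s2=cv2.resize(s2,None,fx=6,fy=6,interpolation=cv2.INTER_CUBIC)
cv2.imwrite("pics/st1.png",s1); cv2.imwrite("pics/st2.png",s2)
im=cv2.imread("pics/side0.png")
crop(im,290,120,420,310,4,"pics/s0.png")
c=calibration("top")
def w(ox,u,v,z,n):
    p=[ox+(u+.5)/5-.5,130+(v+.5)/5-.5]; print(n,p,pix2world(c,p,z).round(4))
w(170,165,463,.024,'light'); w(170,539,255,.031,'warm'); w(170,620,583,.089,'tin')
w(310,300,273,.038,'pan'); w(310,695,522,.020,'well'); w(310,109,583,.046,'cup'); w(310,362,568,.04,'purple')
w(170,622,590,.046,'box')
for a in [(470,153),(650,187),(603,417),(420,380)]: w(170,*a,.026,'warmbase')
for a in [(62,388),(250,360),(285,595),(93,616)]: w(170,*a,.02,'lightbase')
for a in [(645,302),(775,312),(758,595),(625,583)]: w(310,*a,.02,'rack')
for a in [(200,180),(390,180),(397,435),(205,435)]: w(310,*a,.031,'bal')
w(310,722,368,.046,'fixedcup')
for a in [(65,65)]: w(310,*a,.085,'pot')
w(170,265,110,.17,'bottle');w(310,580,130,.107,'pile')
for a in [(497,475),(505,715)]: w(170,*a,.013,'tray')
for a in [(230,455),(243,692)]: w(310,*a,.013,'tray')
E
```

```text
light [202.6, 222.2] [[0.5205 0.4078 0.024 ]]
warm [277.4, 180.6] [[0.6708 0.153  0.031 ]]
tin [293.6, 246.2] [[0.4516 0.0845 0.089 ]]
pan [369.6, 184.2] [[ 0.6663 -0.1619  0.038 ]]
well [448.6, 234.0] [[ 0.5049 -0.4392  0.02  ]]
cup [331.4, 246.2] [[ 0.4536 -0.0379  0.046 ]]
purple [382.0, 243.2] [[ 0.4682 -0.2073  0.04  ]]
box [294.0, 247.6] [[0.4451 0.0867 0.046 ]]
warmbase [263.6, 160.2] [[0.7414 0.2045 0.026 ]]
warmbase [299.6, 167.0] [[0.7208 0.0788 0.026 ]]
warmbase [290.2, 213.0] [[0.5612 0.1055 0.026 ]]
warmbase [253.6, 205.6] [[0.5829 0.2323 0.026 ]]
lightbase [182.0, 207.2] [[0.5703 0.4853 0.02  ]]
lightbase [219.6, 201.6] [[0.5937 0.3529 0.02  ]]
lightbase [226.6, 248.6] [[0.4327 0.3207 0.02  ]]
lightbase [188.2, 252.8] [[0.4134 0.4547 0.02  ]]
rack [438.6, 190.0] [[ 0.6557 -0.4035  0.02  ]]
rack [464.6, 192.0] [[ 0.6514 -0.495   0.02  ]]
rack [461.2, 248.6] [[ 0.4561 -0.4836  0.02  ]]
rack [434.6, 246.2] [[ 0.4621 -0.3911  0.02  ]]
bal [349.6, 165.6] [[ 0.7295 -0.093   0.031 ]]
bal [387.6, 165.6] [[ 0.7334 -0.2235  0.031 ]]
bal [389.0, 216.6] [[ 0.5585 -0.2308  0.031 ]]
bal [350.6, 216.6] [[ 0.5548 -0.1004  0.031 ]]
fixedcup [454.0, 203.2] [[ 0.6092 -0.4485  0.046 ]]
pot [322.6, 142.6] [[0.7942 0.0011 0.085 ]]
bottle [222.6, 151.6] [[0.7381 0.3078 0.17  ]]
pile [425.6, 155.6] [[ 0.7561 -0.3342  0.107 ]]
tray [269.0, 224.6] [[0.5197 0.1786 0.013 ]]
tray [270.6, 272.6] [[0.3558 0.1669 0.013 ]]
tray [355.6, 220.6] [[ 0.5422 -0.1192  0.013 ]]
tray [358.2, 268.0] [[ 0.3808 -0.1319  0.013 ]]
```

View pics/st1.png

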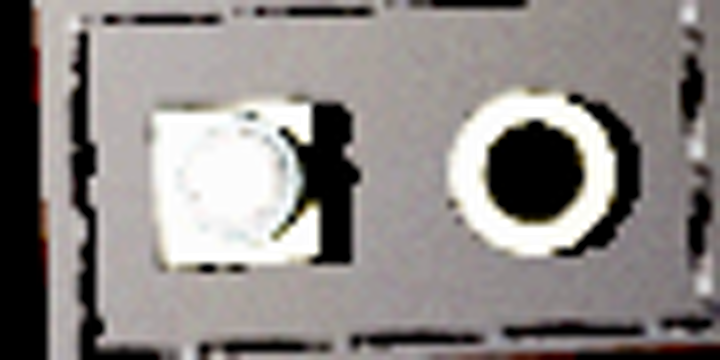

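View pics/st2.png

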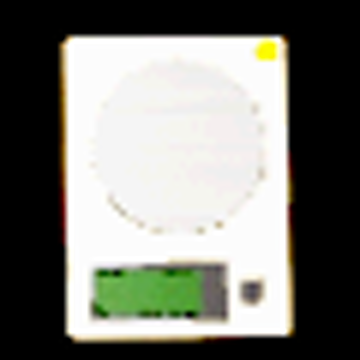

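View pics/s0.png

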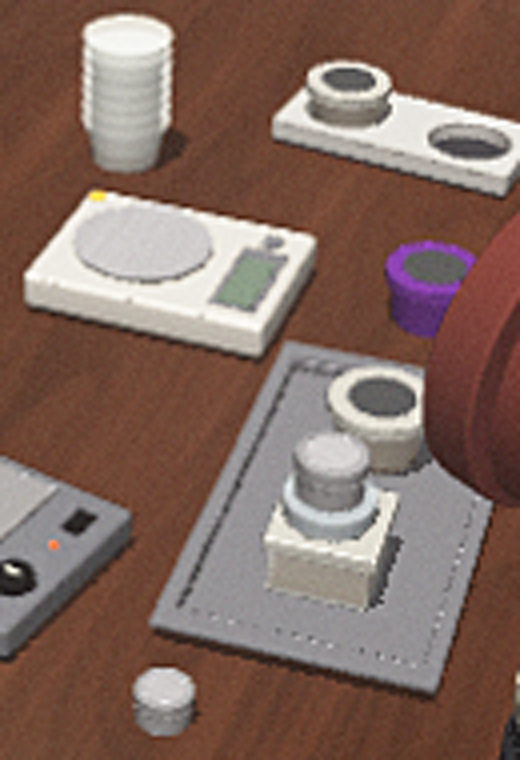

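The station centres agree with the outlines of their bases to 1–2 mm, and box to cup measures 125 mm (124 given). Next I'll bring the wrist camera over the stack.

>>> step_arm([
  [5,-11,0,0,0,6,1],
  [10,-22,0,0,0,12,1],
  [14,-31,0,0,0,18,1],
  [18,-40,0,0,0,25,1],
  [20,-46,0,0,0,25,1],
  [20,-50,0,0,0,25,1],
  [20,-50,0,0,0,25,1],
  [20,-50,0,0,0,25,1],
])

```text
time: 1.15
tool_pos: [0.4111, 0.1187, 0.2312]
tcp_rot: [-0.111, 3.139, 0.0]
ft_force: [0.4, 0.5, -0.2]
opening: 0.0855
```

>>> step_arm([
  [0,0,0,0,0,0,1],
  [0,0,0,0,0,0,1],
  [0,0,0,0,0,0,1],
])

```text
time: 1.52
tool_pos: [0.4105, 0.1219, 0.2311]
tcp_rot: [0.115, -3.139, -0.0]
ft_force: [-0.8, -0.6, -0.2]
opening: 0.0853
```

```bash
python3 - <<'E'
from h import *
o=observe(); print(o['tool_pos'],o['tcp_rot'],o['time'])
import json
c=calibration("wrist"); im=grab_frame("wrist"); cv2.imwrite("pics/w1.png",im)
json.dump({k:np.array(v).tolist() for k,v in c.items()},open("w1.json","w"))
t=grab_frame("top"); crop(t,240,200,400,290,5,"pics/t1.png"); cv2.imwrite("pics/top1.png",t)
print(c['origin'])
E
```

```text
[0.41048514 0.12189813 0.23111887] [ 1.14691099e-01 -3.13900592e+00 -3.93765134e-04] 1.525
[0.33986584 0.11627319 0.37178291]
```

View pics/w1.png

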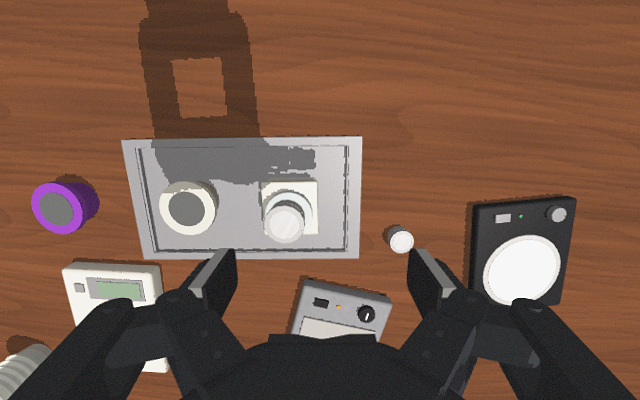

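```bash
python3 - <<'E'
from h import *
im=cv2.imread("pics/w1.png")
crop(im,150,160,340,260,4,"pics/w1c.png")
E
```

```text
(no output)
```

View pics/w1c.png

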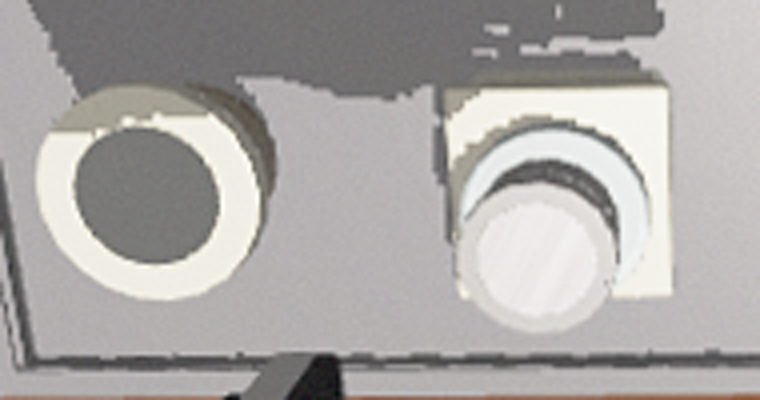

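```bash
python3 - <<'E'
from h import *
import json
c=json.load(open("w1.json"))
def w(u,v,z,n):
    p=[150+(u+.5)/4-.5,160+(v+.5)/4-.5]; print(n,pix2world(c,p,z)[0].round(4))
w(538,257,.089,'tin');w(457,257,.089,'tinL');w(620,257,.089,'tinR')
w(151,192,.046,'cup')
for a in [(447,87),(667,85),(673,297),(460,297)]: w(*a,.046,'boxc')
w(555,122,.061,'dishtop');w(458,215,.061,'dishL');w(651,215,.061,'dishR')
E
```

```text
tin [0.4495 0.085  0.089 ]
tinL [0.4511 0.0639 0.089 ]
tinR [0.448  0.1063 0.089 ]
cup [ 0.4543 -0.0356  0.046 ]
boxc [0.4161 0.0522 0.046 ]
boxc [0.4109 0.1152 0.046 ]
boxc [0.4761 0.1215 0.046 ]
boxc [0.4809 0.0571 0.046 ]
dishtop [0.4203 0.0851 0.061 ]
dishL [0.4494 0.0588 0.061 ]
dishR [0.4454 0.1133 0.061 ]
```

>>> step_arm([
  [3.8,-3.6,-3,0,0,0.6,1],
  [3.8,-3.6,-7,0,0,0.6,1],
  [3.8,-3.6,-11,0,0,0.6,1],
  [3.8,-3.6,-14,0,0,0.6,1],
  [3.8,-3.6,-15.5,0,0,0.6,1],
  [3.8,-3.6,-16.5,0,0,0.6,1],
  [3.8,-3.6,-16.5,0,0,0.6,1],
  [3.8,-3.6,-16.5,0,0,0.6,1],
])

```text
time: 2.62
tool_pos: [0.45, 0.0847, 0.0676]
tcp_rot: [-0.127, 3.137, -0.0]
ft_force: [-0.8, -0.3, -0.3]
opening: 0.0853
```

```bash
python3 - <<'E'
from h import *
o=observe(); print(o['tool_pos'],o['tcp_rot'],o['time'])
cv2.imwrite("pics/w2.png",grab_frame("wrist")); s=grab_frame("side"); crop(s,290,140,450,310,4,"pics/s2.png")
E
```

```text
[0.4499909  0.0847426  0.06760406] [-1.27378986e-01  3.13662833e+00 -7.82815740e-05] 2.625
```

View pics/w2.png

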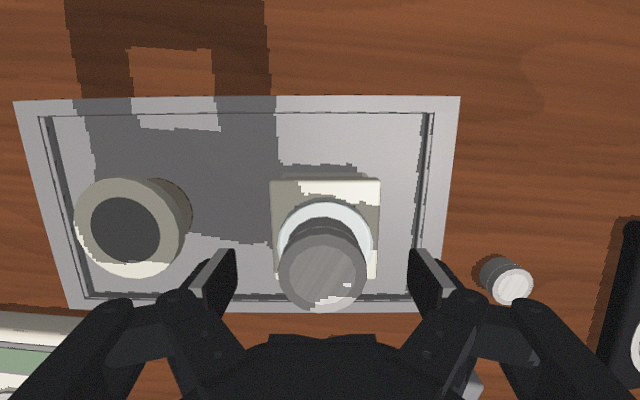

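View pics/s2.png

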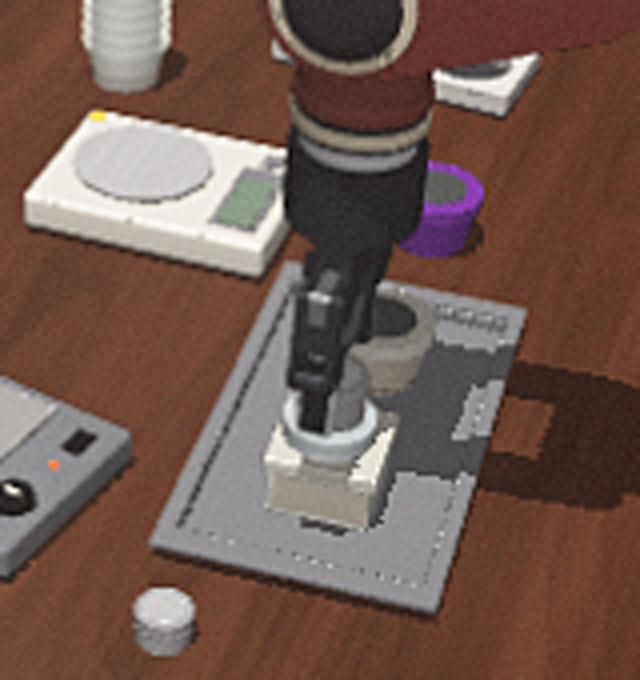

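The tin sits centred between the pads (about 322,275), so I'll close on it.

>>> step_arm([
  [0,0,-0.1,0,0,0,0.5],
  [0,0,-0.1,0,0,0,0.4],
  [0,0,-0.1,0,0,0,0.2],
  [0,0,-0.1,0,0,0,0.2],
  [0,0,-0.1,0,0,0,0.2],
  [0,0,-0.1,0,0,0,0.2],
])

```text
time: 3.48
tool_pos: [0.4495, 0.0846, 0.0658]
tcp_rot: [-0.127, 3.138, -0.0]
ft_force: [0.1, 0.2, 3.6]
opening: 0.0411
```

>>> step_arm([
  [0,0,0.3,0,0,0,0.2],
  [0,0,1,0,0,0,0.2],
  [0,0,2,0,0,0,0.2],
  [0,0,3,0,0,0,0.2],
  [0,0,4,0,0,0,0.2],
  [0,0,4,0,0,0,0.2],
])

```text
time: 4.22
tool_pos: [0.4499, 0.0847, 0.1067]
tcp_rot: [-0.127, 3.136, -0.0]
ft_force: [-0.4, -0.9, 0.0]
opening: 0.0407
```

```bash
python3 - <<'E'
from h import *
o=observe(); print(o['tool_pos'],o['tcp_rot'],o['time'],o['ft_force'],o['opening'])
w=grab_frame("wrist");cv2.imwrite("pics/w3.png",w); s=grab_frame("side"); crop(s,290,140,450,310,4,"pics/s3.png")
E
```

```text
[0.44987513 0.08468045 0.10673413] [-1.27155530e-01  3.13639208e+00 -4.40899994e-05] 4.225 [-0.4202298  -0.9050508   0.00659213] 0.040712240277939855
```

View pics/w3.png

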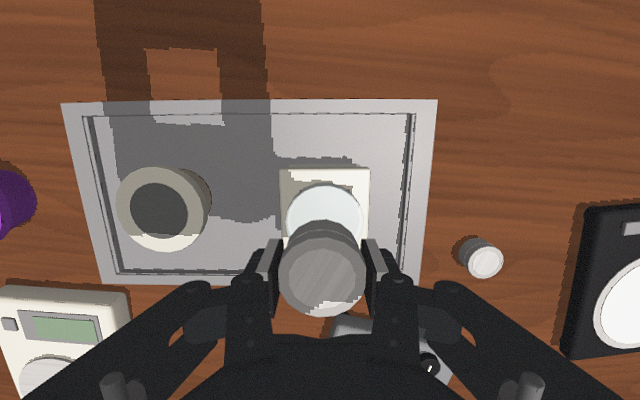

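View pics/s3.png

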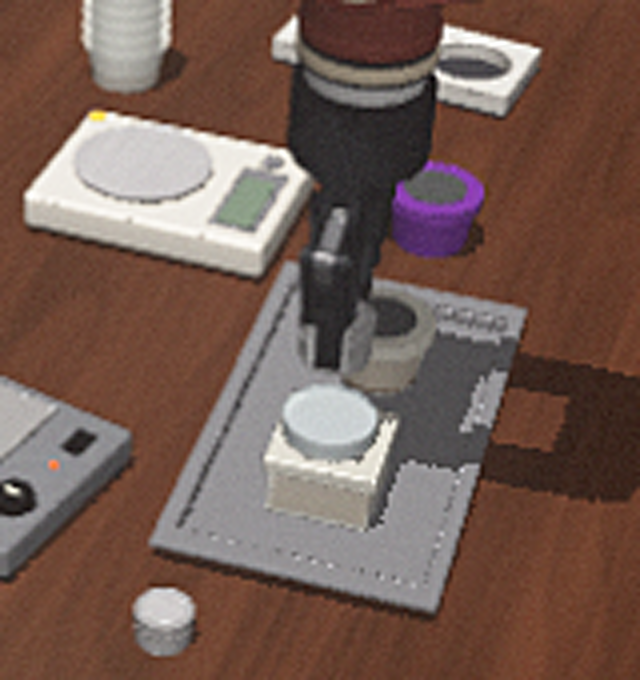

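The tin is held and upright, and the dish stayed on the box. Next is the balance.

>>> step_arm([
  [2,-2.5,1,0,0,0,0.2],
  [5.6,-6.4,1,0,0,0,0.2],
  [9.2,-10.6,1,0,0,0,0.2],
  [12.8,-14.6,1,0,0,0,0.2],
  [16.4,-18.7,1,0,0,0,0.2],
  [19.4,-22,1,0,0,0,0.2],
  [21.2,-24.2,1,0,0,0,0.2],
  [21.7,-24.7,1,0,0,0,0.2],
])

```text
time: 5.32
tool_pos: [0.6662, -0.1636, 0.1142]
tcp_rot: [0.125, -3.138, -0.001]
ft_force: [-0.8, 0.2, -0.5]
opening: 0.0408
```

>>> step_arm([
  [0,0,0,0,0,0,0.2],
  [0,0,0,0,0,0,0.2],
  [0,0,0,0,0,0,0.2],
])

```text
time: 5.7
tool_pos: [0.6655, -0.1614, 0.1154]
tcp_rot: [0.129, -3.139, -0.0]
ft_force: [0.9, -0.2, 0.4]
opening: 0.0407
```

```bash
python3 - <<'E'
from h import *
import json
o=observe(); print(o['tool_pos'],o['tcp_rot'],o['time'],o['ft_force'],o['opening'])
c=calibration("wrist")
json.dump({k:np.array(v).tolist() for k,v in c.items()},open("w4.json","w"))
w=grab_frame("wrist");cv2.imwrite("pics/w4.png",w)
print(world2pix(c,[[.6665,-.162,.038],[.6665-.05,-.162,.038],[.6665,-.112,.038],[.6665,-.212,.038]]))
E
```

```text
[ 0.66549656 -0.16143463  0.11535227] [ 1.28652763e-01 -3.13869638e+00 -2.55251390e-04] 5.7 [ 0.90889575 -0.24542567  0.38603317] 0.04072886554557187
[[321.5596485  211.12384307]
 [327.05207857 147.48434619]
 [384.10171912 215.99592784]
 [258.39902562 206.16310397]]
```

View pics/w4.png

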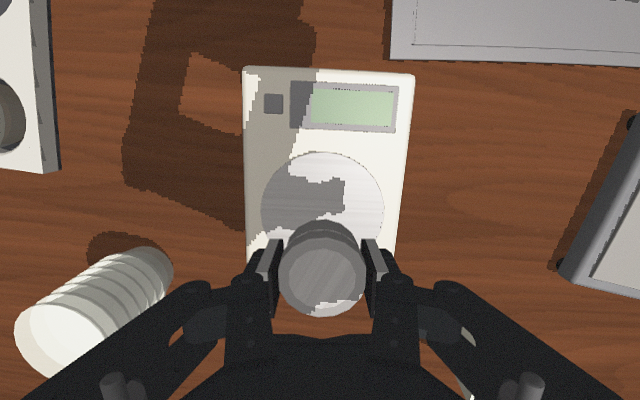

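>>> step_arm([
  [0.2,0,-3,0,0,0,0.2],
  [0.2,0,-5,0,0,0,0.2],
  [0.2,0,-6.2,0,0,0,0.2],
  [0.2,0,-6.8,0,0,0,0.2],
  [0.2,0,-7.0,0,0,0,0.2],
  [0.2,0,-7.1,0,0,0,0.2],
  [0.2,0,-7.1,0,0,0,0.2],
])

```text
time: 6.62
tool_pos: [0.6684, -0.1626, 0.045]
tcp_rot: [-0.127, 3.138, -0.001]
ft_force: [-0.5, -0.2, -0.9]
opening: 0.0407
```

>>> step_arm([
  [0,0,-0.05,0,0,0,0.2],
  [0,0,-0.1,0,0,0,0.2],
  [0,0,-0.1,0,0,0,0.2],
])

```text
time: 7.0
tool_pos: [0.6679, -0.1624, 0.0433]
tcp_rot: [0.127, -3.139, 0.0]
ft_force: [0.3, 0.1, -0.5]
opening: 0.0405
```

>>> step_arm([
  [0,0,-0.05,0,0,0,0.2],
  [0,0,-0.1,0,0,0,0.2],
  [0,0,-0.1,0,0,0,0.2],
])

```text
time: 7.38
tool_pos: [0.668, -0.1624, 0.0429]
tcp_rot: [-0.127, 3.139, -0.0]
ft_force: [-1.5, 1.0, 3.3]
opening: 0.0407
```

>>> step_arm([
  [0,0,0,0,0,0,0.6],
  [0,0,0,0,0,0,0.7],
  [0,0,0,0,0,0,0.8],
  [0,0,1,0,0,0,1],
  [0,0,3,0,0,0,1],
  [0,0,6,0,0,0,1],
  [0,0,9,0,0,0,1],
  [0,0,11,0,0,0,1],
])

```text
time: 8.38
tool_pos: [0.6691, -0.1628, 0.1563]
tcp_rot: [-0.127, 3.135, -0.003]
ft_force: [-0.2, 0.9, -0.2]
opening: 0.0853
```

```bash
python3 - <<'E'
from h import *
o=observe(); print(o['tool_pos'],o['tcp_rot'],o['time'],o['ft_force'],o['opening'])
w=grab_frame("wrist");cv2.imwrite("pics/w5.png",w); s=grab_frame("side"); crop(s,290,140,450,310,4,"pics/s5.png")
E
```

```text
[ 0.66912536 -0.16277824  0.15628006] [-1.27116442e-01  3.13491556e+00 -2.69679133e-03] 8.375 [-0.18997841  0.9191546  -0.2374714 ] 0.08525539597059695
```

View pics/w5.png

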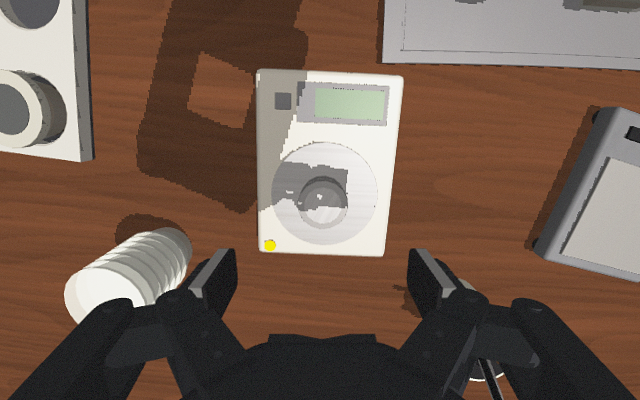

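View pics/s5.png

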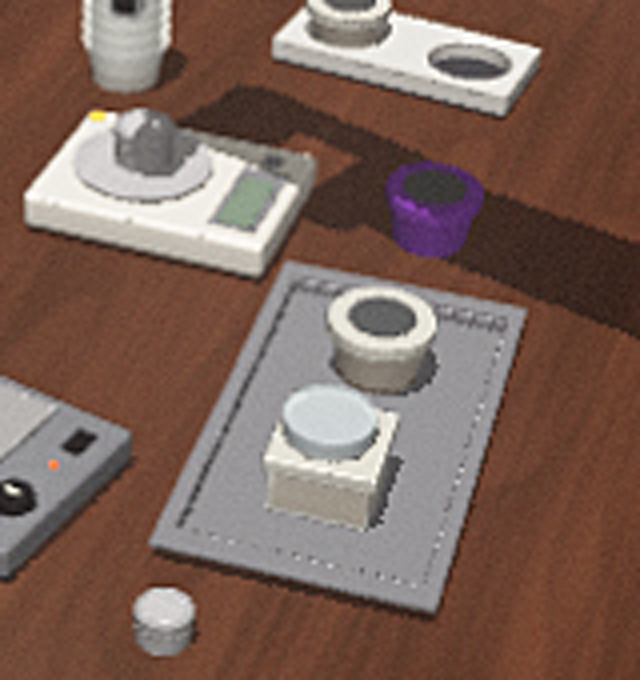

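The tin stands centred on the pan. Now the dish.

>>> step_arm([
  [-3,3.5,0,0,0,0,1],
  [-7,8,0,0,0,0,1],
  [-11,12.4,0,0,0,0,1],
  [-15,17,0,0,0,0,1],
  [-18.5,21,0,0,0,0,1],
  [-21,23.8,0,0,0,0,1],
  [-22,24.8,0,0,0,0,1],
  [-22,24.8,0,0,0,0,1],
])

```text
time: 9.48
tool_pos: [0.4476, 0.0858, 0.1518]
tcp_rot: [0.129, -3.139, 0.001]
ft_force: [0.3, -0.1, 0.3]
opening: 0.0854
```

>>> step_arm([
  [0,0,-2,0,0,0,1],
  [0,0,-4,0,0,0,1],
  [0,0,-4,0,0,0,1],
  [0,0,-4,0,0,0,1],
])

```text
time: 9.98
tool_pos: [0.4489, 0.0851, 0.1129]
tcp_rot: [-0.126, 3.138, -0.0]
ft_force: [0.6, 0.2, 0.6]
opening: 0.0851
```

```bash
python3 - <<'E'
from h import *
import json
o=observe(); print(o['tool_pos'],o['tcp_rot'],o['time'],o['ft_force'],o['opening'])
c=calibration("wrist")
json.dump({k:np.array(v).tolist() for k,v in c.items()},open("w6.json","w"))
w=grab_frame("wrist");cv2.imwrite("pics/w6.png",w); crop(w,220,120,420,270,4,"pics/w6c.png")
E
```

```text
[0.44885564 0.08505456 0.11294844] [-1.25639106e-01  3.13839084e+00 -2.79362354e-04] 9.975 [0.60964499 0.16310348 0.60192316] 0.08510833249302009
```

View pics/w6c.png

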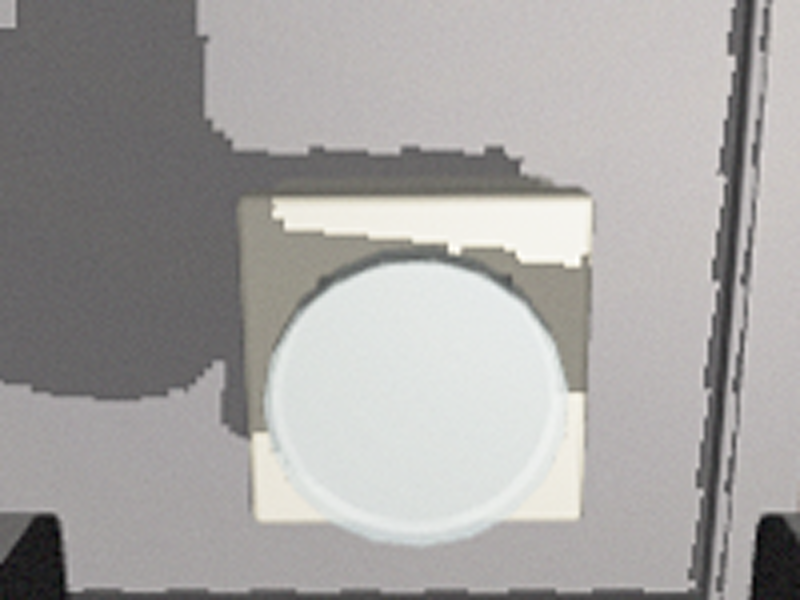

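```bash
python3 - <<'E'
from h import *
import json
c=json.load(open("w6.json"))
def w(u,v,z,n):
    p=[220+(u+.5)/4-.5,120+(v+.5)/4-.5]; P=pix2world(c,p,z)[0];print(n,P.round(4)); return P
w(417,402,.061,'dish');w(265,402,.061,'L');w(568,402,.061,'R');w(417,258,.061,'T');w(417,545,.061,'B')
C=[w(*a,.046,'box') for a in [(240,197),(592,195),(582,520),(255,522)]]; print(np.mean(C,0))
E
```

```text
dish [0.4481 0.086  0.061 ]
L [0.4502 0.0592 0.061 ]
R [0.4459 0.1125 0.061 ]
T [0.4221 0.0838 0.061 ]
B [0.4759 0.0883 0.061 ]
box [0.4169 0.0514 0.046 ]
box [0.4114 0.1148 0.046 ]
box [0.4755 0.1208 0.046 ]
box [0.4811 0.0568 0.046 ]
[0.4462089  0.08595884 0.046     ]
```

>>> step_arm([
  [0,0.1,-2.5,0,0,0,1],
  [0,0.1,-4.5,0,0,0,1],
  [0,0.1,-5.7,0,0,0,1],
  [0,0.1,-6.2,0,0,0,1],
  [0,0.1,-6.5,0,0,0,1],
  [0,0.1,-6.5,0,0,0,1],
  [0,0.1,-6.5,0,0,0,1],
  [0,0.1,-6.5,0,0,0,0.8],
])

```text
time: 11.02
tool_pos: [0.4483, 0.0867, 0.0477]
tcp_rot: [-0.127, 3.138, -0.0]
ft_force: [-0.2, -0.0, -0.3]
opening: 0.0697
```

>>> step_arm([
  [0,0,0,0,0,0,0.65],
  [0,0,0,0,0,0,0.4],
  [0,0,0,0,0,0,0.4],
  [0,0,0,0,0,0,0.4],
  [0,0,0,0,0,0,0.4],
  [0,0,0,0,0,0,0.4],
])

```text
time: 11.78
tool_pos: [0.4487, 0.0867, 0.0481]
tcp_rot: [-0.127, 3.138, -0.0]
ft_force: [-0.4, 1.0, 5.8]
opening: 0.0519
```

```bash
python3 - <<'E'
from h import *
o=observe(); print(o['tool_pos'],o['tcp_rot'],o['time'],o['ft_force'],o['opening'])
w=grab_frame("wrist");cv2.imwrite("pics/w7.png",w); s=grab_frame("side"); crop(s,290,140,450,310,4,"pics/s7.png")
E
```

```text
[0.44865424 0.08667238 0.04814398] [-1.27287869e-01  3.13769084e+00 -4.80116236e-05] 11.775 [-0.36648955  1.04266281  5.7868152 ] 0.0519462738993413
```

View pics/s7.png

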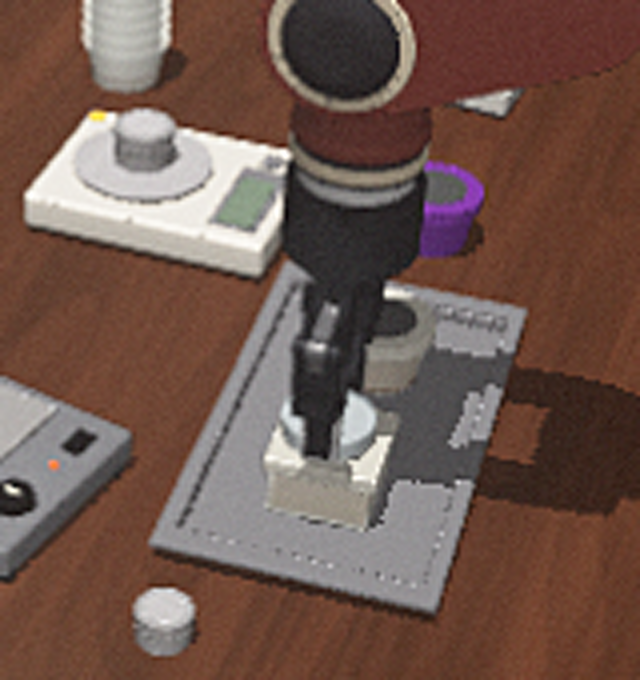

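>>> step_arm([
  [0,0,0.2,0,0,0,0.4],
  [0,0,0.6,0,0,0,0.4],
  [0,0,1.5,0,0,0,0.4],
  [0,0,3,0,0,0,0.4],
  [0,0,4.5,0,0,0,0.4],
  [0,0,6,0,0,0,0.4],
  [0,0,6,0,0,0,0.4],
])

```text
time: 12.75
tool_pos: [0.4494, 0.0867, 0.1095]
tcp_rot: [-0.127, 3.135, -0.0]
ft_force: [-0.6, 0.4, -0.9]
opening: 0.0525
```

```bash
python3 - <<'E'
from h import *
o=observe(); print(o['tool_pos'],o['tcp_rot'],o['time'],o['ft_force'],o['opening'])
w=grab_frame("wrist");cv2.imwrite("pics/w8.png",w); s=grab_frame("side"); crop(s,290,140,450,310,4,"pics/s8.png")
E
```

```text
[0.44935275 0.08667394 0.10950931] [-1.27056317e-01  3.13496299e+00 -8.64864651e-05] 12.75 [-0.58866124  0.36519024 -0.87987123] 0.05251589923257964
```

View pics/s8.png

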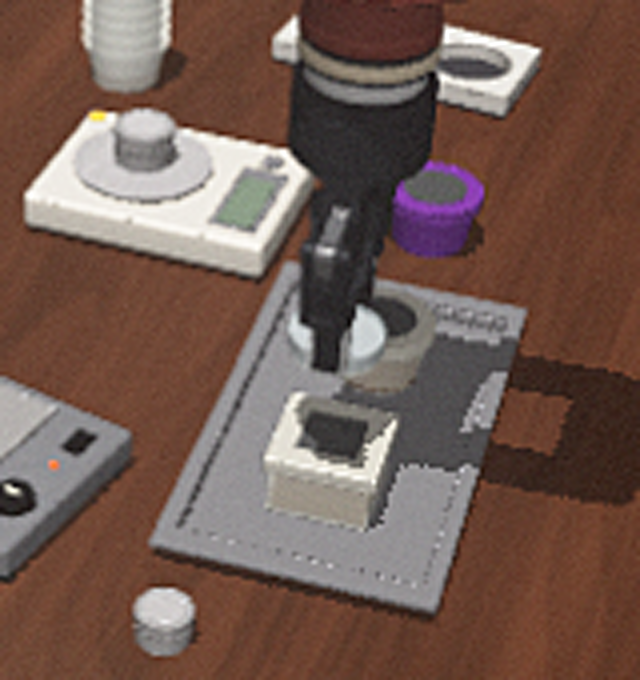

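View pics/w8.png

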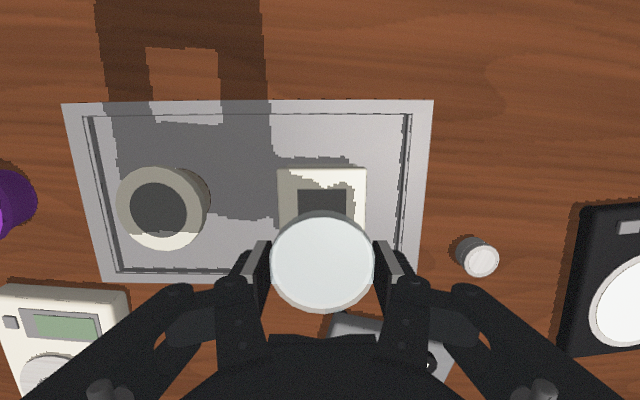

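>>> step_arm([
  [0.4,2,0.5,0,0,0,0.4],
  [1.6,7,0.5,0,0,0,0.4],
  [2.8,12.5,0.5,0,0,0,0.4],
  [4,18,0.5,0,0,0,0.4],
  [5.2,23.5,0.5,0,0,0,0.4],
  [6.3,28.5,0.5,0,0,0,0.4],
  [7,31.4,0.5,0,0,0,0.4],
  [7.1,32.1,0.5,0,0,0,0.4],
])

```text
time: 13.85
tool_pos: [0.5184, 0.4087, 0.1109]
tcp_rot: [0.13, -3.137, 0.002]
ft_force: [0.5, -0.7, -0.6]
opening: 0.0519
```

>>> step_arm([
  [0,0,0,0,0,0,0.4],
  [0,0,0,0,0,0,0.4],
  [0,0,0,0,0,0,0.4],
])

```text
time: 14.22
tool_pos: [0.5189, 0.4066, 0.1123]
tcp_rot: [0.125, -3.139, 0.0]
ft_force: [-0.7, 0.0, 0.4]
opening: 0.0527
```

```bash
python3 - <<'E'
from h import *
o=observe(); print(o['tool_pos'],o['tcp_rot'],o['time'],o['ft_force'],o['opening'])
c=calibration("wrist")
w=grab_frame("wrist");cv2.imwrite("pics/w9.png",w)
P=np.array([.52,.4075,.024]);print(world2pix(c,[P,P-[.048,0,0],P+[0,.048,0],P-[0,.048,0]]))
E
```

```text
[0.51894626 0.40660578 0.11231365] [ 1.25455553e-01 -3.13892543e+00  3.38469552e-04] 14.225 [-0.73815245  0.00446281  0.40707382] 0.05265416432431763
[[323.39742159 207.15081867]
 [328.39091911 148.81775538]
 [380.83663601 211.54443632]
 [265.44257085 202.6974214 ]]
```

View pics/w9.png

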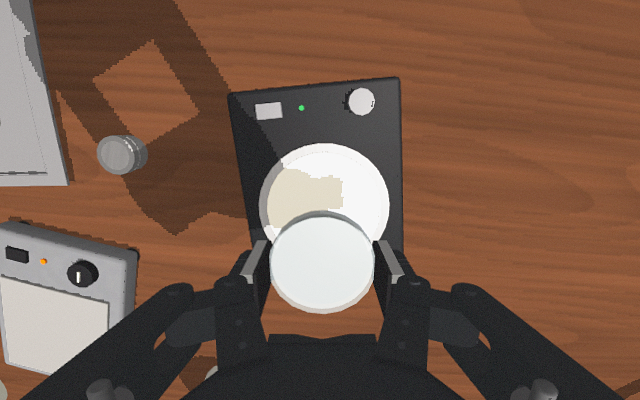

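>>> step_arm([
  [0.2,0.1,-3,0,0,0,0.4],
  [0.2,0.1,-5.5,0,0,0,0.4],
  [0.2,0.1,-7.2,0,0,0,0.4],
  [0.2,0.1,-8,0,0,0,0.4],
  [0.2,0.1,-8.3,0,0,0,0.4],
  [0.2,0.1,-8.5,0,0,0,0.4],
  [0.2,0.1,-8.5,0,0,0,0.4],
  [0.2,0.1,-8.5,0,0,0,0.4],
])

```text
time: 15.28
tool_pos: [0.5213, 0.4089, 0.028]
tcp_rot: [-0.127, 3.138, 0.001]
ft_force: [1.0, -0.1, -0.1]
opening: 0.0526
```

>>> step_arm([
  [0,0,-0.1,0,0,0,0.4],
  [0,0,-0.15,0,0,0,0.4],
  [0,0,-0.15,0,0,0,0.4],
  [0,0,-0.15,0,0,0,0.4],
])

```text
time: 15.78
tool_pos: [0.5211, 0.4087, 0.0262]
tcp_rot: [-0.127, 3.139, 0.0]
ft_force: [-2.4, -0.5, 2.6]
opening: 0.0521
```

>>> step_arm([
  [0,0,0,0,0,0,0.75],
  [0,0,0,0,0,0,0.9],
  [0,0,0,0,0,0,1],
  [0,0,0.5,0,0,0,1],
  [0,0,2.5,0,0,0,1],
  [0,0,5,0,0,0,1],
  [0,0,8,0,0,0,1],
  [0,0,11,0,0,0,1],
])

```text
time: 16.77
tool_pos: [0.5214, 0.4089, 0.1387]
tcp_rot: [-0.127, 3.137, 0.002]
ft_force: [0.3, 0.5, 0.6]
opening: 0.0853
```

```bash
python3 - <<'E'
from h import *
o=observe(); print(o['tool_pos'],o['tcp_rot'],o['time'],o['ft_force'],o['opening'])
w=grab_frame("wrist");cv2.imwrite("pics/w10.png",w);crop(w,200,100,400,250,4,"pics/w10c.png")
E
```

```text
[0.52136264 0.40889898 0.13869712] [-1.27151572e-01  3.13720285e+00  1.58854417e-03] 16.775 [0.2603807  0.48879817 0.56043877] 0.08528662841160312
```

View pics/w10c.png

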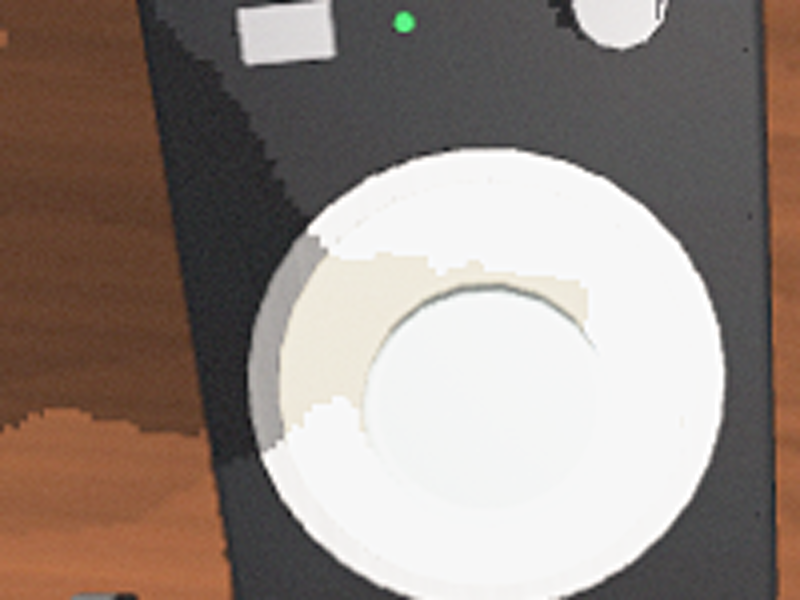

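```bash
python3 - <<'E'
from h import *
c=calibration("wrist")
def w(u,v,z,n):
    p=[200+(u+.5)/4-.5,100+(v+.5)/4-.5]; print(n,pix2world(c,p,z)[0].round(4))
w(486,374,.024,'field');w(482,398,.039,'dish');w(363,398,.039,'L');w(601,398,.039,'R');w(482,285,.039,'T')
im=cv2.imread("pics/w10.png")[120:240,240:400].astype(float)
st=np.clip((im-200)*4.6,0,255).astype(np.uint8); cv2.imwrite("pics/w10s.png",cv2.resize(st,None,fx=5,fy=5,interpolation=cv2.INTER_CUBIC))
E
```

```text
field [0.5223 0.4097 0.024 ]
dish [0.5237 0.4089 0.039 ]
L [0.5258 0.3828 0.039 ]
R [0.5216 0.4351 0.039 ]
T [0.4986 0.4069 0.039 ]
```

View pics/w10s.png

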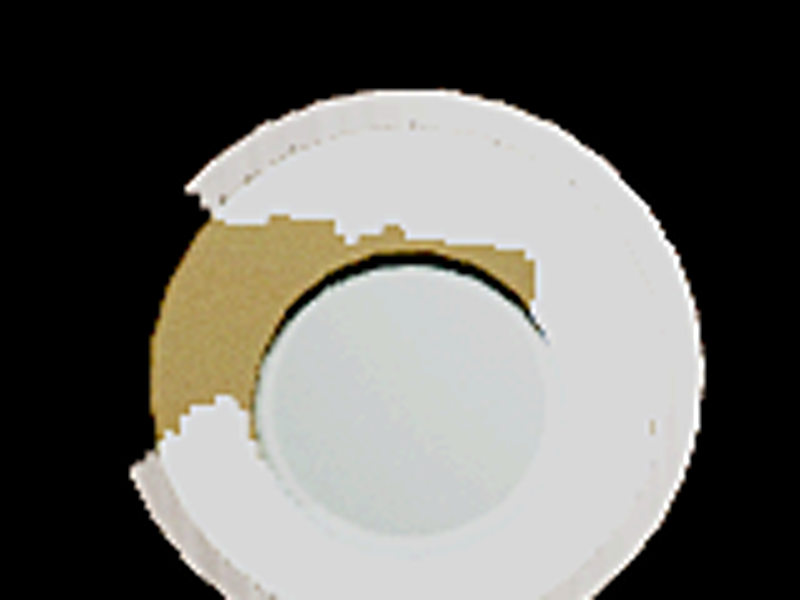

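>>> step_arm([
  [-0.5,-3,0,0,0,0,1],
  [-1.3,-8.5,0,0,0,0,1],
  [-2.2,-14.5,0,0,0,0,1],
  [-3.1,-20.5,0,0,0,0,1],
  [-4,-26.5,0,0,0,0,1],
  [-4.9,-32.5,0,0,0,0,1],
  [-5.8,-38.5,0,0,0,0,1],
  [-6.7,-44.4,0,0,0,0,1],
])

```text
time: 17.82
tool_pos: [0.4539, -0.0373, 0.1373]
tcp_rot: [-0.128, 3.136, -0.001]
ft_force: [1.0, -0.3, -0.1]
opening: 0.0851
```

>>> step_arm([
  [0,0,-2,0,0,0,1],
  [0,0,-4,0,0,0,1],
  [0,0,-4,0,0,0,1],
  [0,0,-4,0,0,0,1],
])

```text
time: 18.32
tool_pos: [0.4547, -0.0354, 0.0971]
tcp_rot: [-0.128, 3.137, -0.001]
ft_force: [-0.2, -0.0, 0.2]
opening: 0.0855
```

```bash
python3 - <<'E'
from h import *
import json
o=observe(); print(o['tool_pos'],o['tcp_rot'],o['time'],o['ft_force'],o['opening'])
c=calibration("wrist")
json.dump({k:np.array(v).tolist() for k,v in c.items()},open("w11.json","w"))
w=grab_frame("wrist");cv2.imwrite("pics/w11.png",w);crop(w,220,120,420,270,4,"pics/w11c.png")
E
```

```text
[ 0.45467461 -0.03539546  0.09711189] [-1.27697158e-01  3.13716205e+00 -8.63161522e-04] 18.325 [-0.20784975 -0.01381919  0.23465347] 0.08552480034476276
```

View pics/w11c.png

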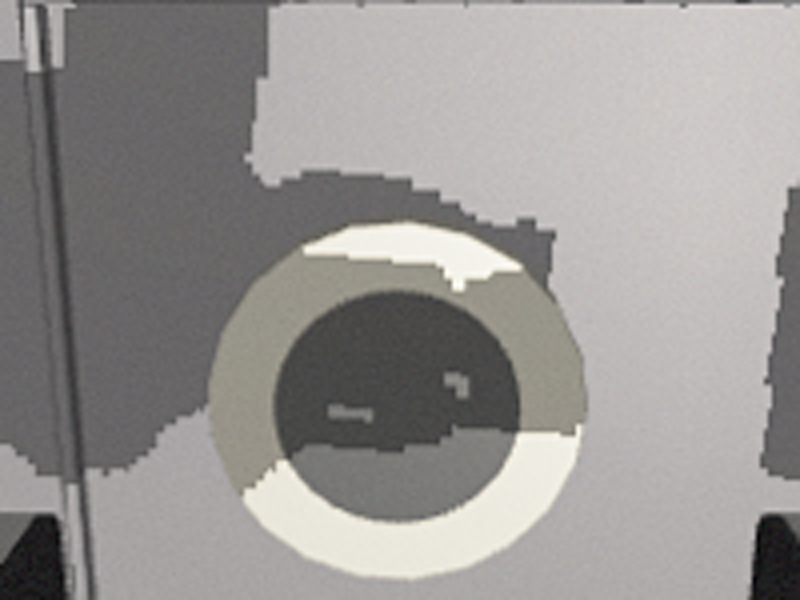

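```bash
python3 - <<'E'
from h import *
import json
c=json.load(open("w11.json"))
for u,v in [(398,401),(209,401),(587,401),(398,222),(398,580)]:
    print(pix2world(c,[220+(u+.5)/4-.5,120+(v+.5)/4-.5],.046)[0].round(4))
E
```

```text
[ 0.4537 -0.0378  0.046 ]
[ 0.4565 -0.071   0.046 ]
[ 0.451  -0.0047  0.046 ]
[ 0.4219 -0.0404  0.046 ]
[ 0.4887 -0.0351  0.046 ]
```

>>> step_arm([
  [0,-0.2,-1.5,0,0,0,1],
  [0,-0.2,-3.5,0,0,0,1],
  [0,-0.2,-5.3,0,0,0,1],
  [0,-0.2,-6.5,0,0,0,1],
  [0,-0.2,-7.2,0,0,0,1],
  [0,-0.2,-7.2,0,0,0,1],
  [0,-0.2,-7.2,0,0,0,1],
  [0,-0.2,-7.2,0,0,0,0.9],
])

```text
time: 19.38
tool_pos: [0.4545, -0.0375, 0.0245]
tcp_rot: [-0.127, 3.138, -0.001]
ft_force: [0.5, 0.5, 0.4]
opening: 0.0767
```

>>> step_arm([
  [0,0,0,0,0,0,0.6],
  [0,0,0,0,0,0,0.5],
  [0,0,0,0,0,0,0.5],
  [0,0,0,0,0,0,0.5],
  [0,0,0,0,0,0,0.5],
])

```text
time: 20.0
tool_pos: [0.4551, -0.0376, 0.025]
tcp_rot: [-0.127, 3.137, -0.001]
ft_force: [-0.5, 0.7, 4.3]
opening: 0.0656
```

>>> step_arm([
  [0,0,0.2,0,0,0,0.5],
  [0,0,0.7,0,0,0,0.5],
  [0,0,2,0,0,0,0.5],
  [0,0,4,0,0,0,0.5],
  [0,0,6,0,0,0,0.5],
  [0,0,7,0,0,0,0.5],
  [0,0,7,0,0,0,0.5],
])

```text
time: 20.88
tool_pos: [0.4546, -0.0375, 0.0948]
tcp_rot: [-0.127, 3.137, -0.001]
ft_force: [0.3, 0.5, 0.2]
opening: 0.0657
```

```bash
python3 - <<'E'
from h import *
o=observe(); print(o['tool_pos'],o['tcp_rot'],o['time'],o['ft_force'],o['opening'])
w=grab_frame("wrist");cv2.imwrite("pics/w12.png",w); s=grab_frame("side"); crop(s,290,140,450,310,4,"pics/s12.png")
E
```

```text
[ 0.45457727 -0.03754589  0.09484418] [-1.27061481e-01  3.13699959e+00 -9.68790979e-04] 20.875 [0.33231602 0.53780217 0.1640309 ] 0.0656697745851064
```

View pics/w12.png

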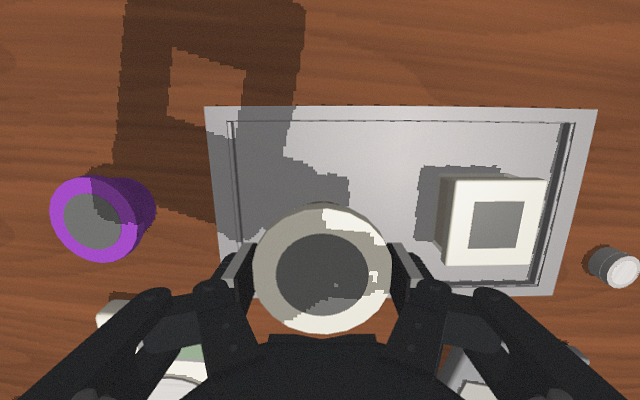

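View pics/s12.png

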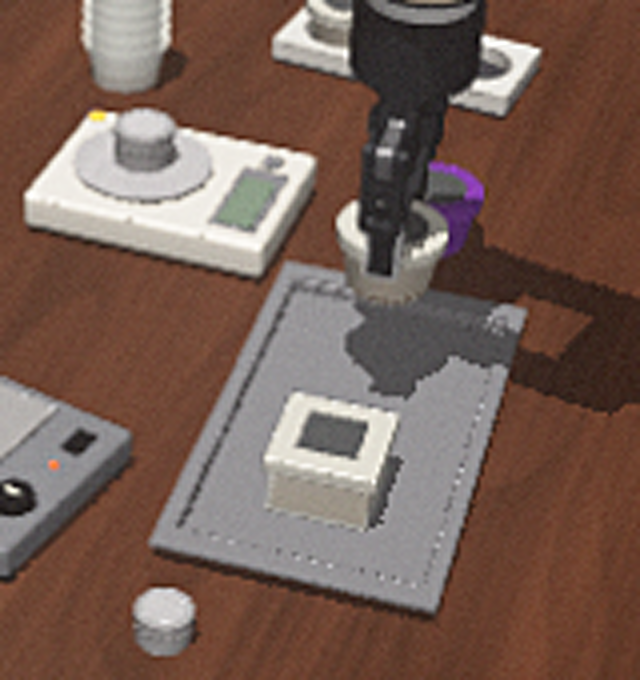

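>>> step_arm([
  [0.4,-3,2,0,0,0,0.5],
  [1.1,-8.5,3,0,0,0,0.5],
  [1.8,-14.5,3,0,0,0,0.5],
  [2.5,-20,3,0,0,0,0.5],
  [3.2,-26,3,0,0,0,0.5],
  [3.9,-32,3,0,0,0,0.5],
  [4.6,-37,3,0,0,0,0.5],
  [5,-40.1,2.5,0,0,0,0.5],
])

```text
time: 21.98
tool_pos: [0.5035, -0.4406, 0.1175]
tcp_rot: [0.125, -3.138, -0.001]
ft_force: [0.6, 0.4, -0.8]
opening: 0.0651
```

>>> step_arm([
  [0,0,-0.5,0,0,0,0.5],
  [0,0,-1,0,0,0,0.5],
  [0,0,-1,0,0,0,0.5],
  [0,0,-1,0,0,0,0.5],
])

```text
time: 22.48
tool_pos: [0.5041, -0.4374, 0.1089]
tcp_rot: [0.129, -3.139, -0.0]
ft_force: [0.4, -0.2, -0.8]
opening: 0.0658
```

```bash
python3 - <<'E'
from h import *
import json
o=observe(); print(o['tool_pos'],o['tcp_rot'],o['time'],o['ft_force'],o['opening'])
c=calibration("wrist")
json.dump({k:np.array(v).tolist() for k,v in c.items()},open("w13.json","w"))
w=grab_frame("wrist");cv2.imwrite("pics/w13.png",w)
P=np.array([.505,-.4392,.02]);print(world2pix(c,[P,P-[.033,0,0],P+[0,.033,0],P-[0,.033,0]]))
s=grab_frame("side"); crop(s,330,100,490,220,5,"pics/s13.png")
t=grab_frame("top"); crop(t,380,150,500,270,5,"pics/t13.png")
E
```

```text
[ 0.50411061 -0.43744048  0.10889901] [ 1.28838687e-01 -3.13892978e+00 -1.29363414e-04] 22.475 [ 0.41437013 -0.23751652 -0.77029041] 0.06579521460502406
[[320.15764331 206.48326618]
 [323.48829674 167.13220724]
 [359.67098072 209.58926076]
 [280.40629579 203.34964692]]
```

View pics/w13.png

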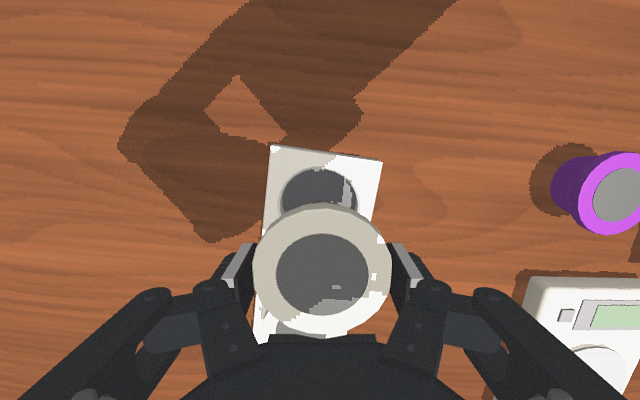

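View pics/s13.png

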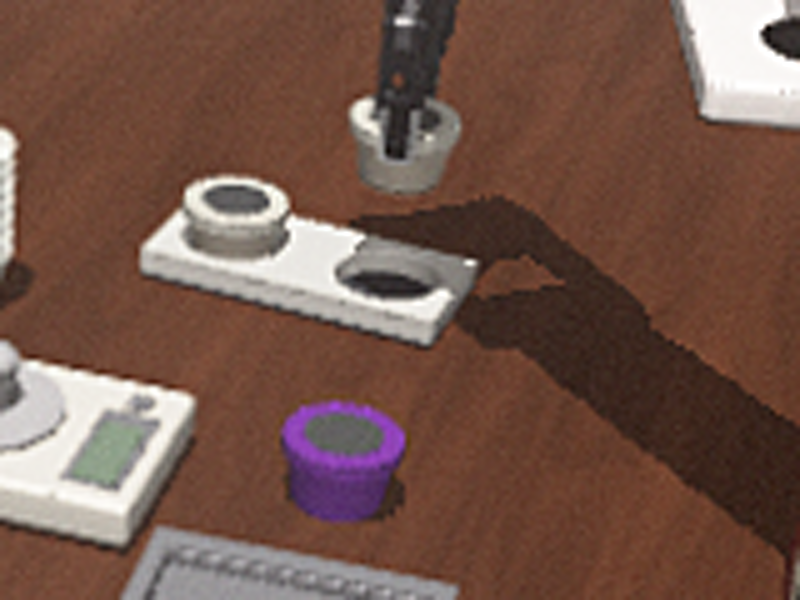

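>>> step_arm([
  [0.1,-0.2,-2,0,0,0,0.5],
  [0.1,-0.2,-4,0,0,0,0.5],
  [0.1,-0.2,-5.5,0,0,0,0.5],
  [0.1,-0.2,-6.2,0,0,0,0.5],
  [0.1,-0.2,-6.7,0,0,0,0.5],
  [0.1,-0.2,-7.2,0,0,0,0.5],
  [0.1,-0.2,-7.4,0,0,0,0.5],
  [0.1,-0.2,-7.4,0,0,0,0.5],
])

```text
time: 23.62
tool_pos: [0.5051, -0.4405, 0.035]
tcp_rot: [-0.127, 3.139, -0.0]
ft_force: [-0.7, -0.2, 0.1]
opening: 0.0654
```

```bash
python3 - <<'E'
from h import *
o=observe(); print(o['tool_pos'],o['tcp_rot'],o['time'],o['ft_force'],o['opening'])
w=grab_frame("wrist");cv2.imwrite("pics/w14.png",w)
s=grab_frame("side"); crop(s,330,100,490,220,5,"pics/s14.png")
E
```

```text
[ 0.5050617  -0.44047459  0.03500809] [-1.27156223e-01  3.13881681e+00 -3.74572401e-04] 23.625 [-0.68876589 -0.2442296   0.057663  ] 0.0654082935419965
```

View pics/w14.png

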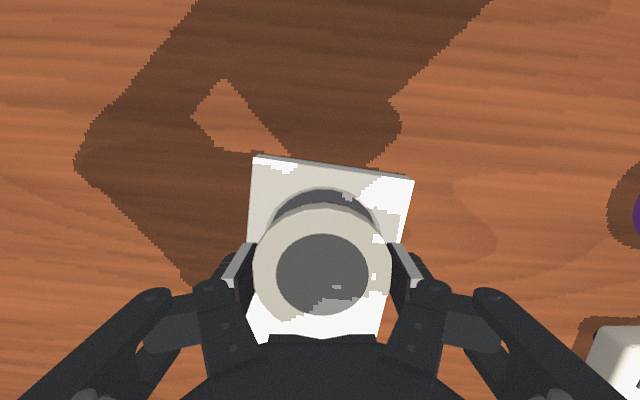

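View pics/s14.png

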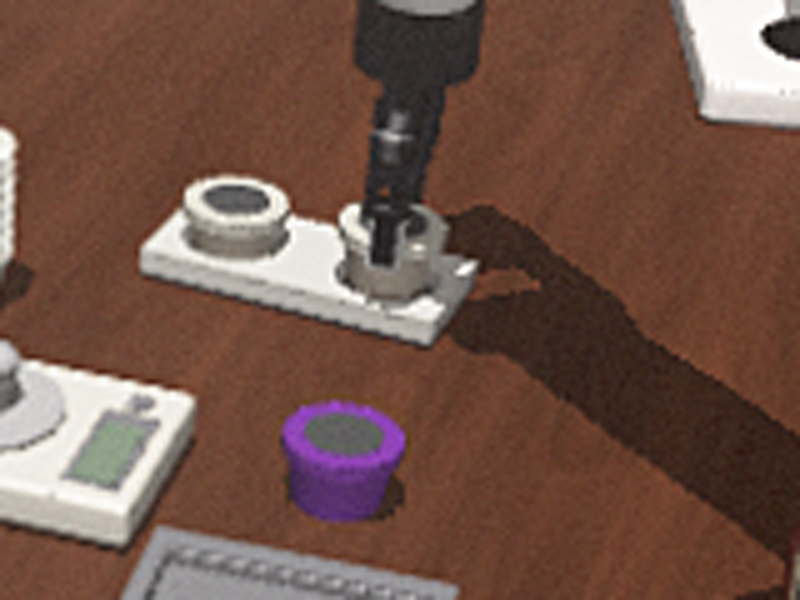

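The cup is entering the well (bottom at about 14.5 mm) with no side force, so I'll lower it the rest of the way.

>>> step_arm([
  [0,0,-0.3,0,0,0,0.5],
  [0,0,-0.6,0,0,0,0.5],
  [0,0,-0.9,0,0,0,0.5],
  [0,0,-1,0,0,0,0.5],
  [0,0,-1,0,0,0,0.5],
])

```text
time: 24.35
tool_pos: [0.505, -0.4404, 0.0251]
tcp_rot: [0.127, -3.139, -0.0]
ft_force: [-0.8, 1.4, 3.5]
opening: 0.0657
```

>>> step_arm([
  [0,0,0,0,0,0,0.85],
  [0,0,0,0,0,0,1],
  [0,0,0,0,0,0,1],
  [0,0,0.5,0,0,0,1],
  [0,0,2.5,0,0,0,1],
  [0,0,5,0,0,0,1],
  [0,0,8,0,0,0,1],
  [0,0,11,0,0,0,1],
])

```text
time: 25.35
tool_pos: [0.5053, -0.4407, 0.1377]
tcp_rot: [-0.127, 3.138, -0.003]
ft_force: [0.2, 0.7, -0.2]
opening: 0.0855
```

```bash
python3 - <<'E'
from h import *
o=observe(); print(o['tool_pos'],o['tcp_rot'],o['time'],o['ft_force'],o['opening'])
w=grab_frame("wrist");cv2.imwrite("pics/w15.png",w)
s=grab_frame("side"); crop(s,330,100,490,220,5,"pics/s15.png")
E
```

```text
[ 0.5053147  -0.44072809  0.13774224] [-1.27158364e-01  3.13759776e+00 -2.57758161e-03] 25.35 [ 0.22855494  0.7182853  -0.20964481] 0.08549334514203093
```

View pics/w15.png

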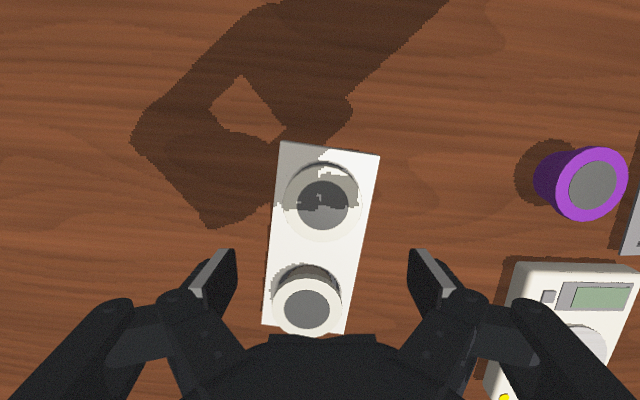

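View pics/s15.png

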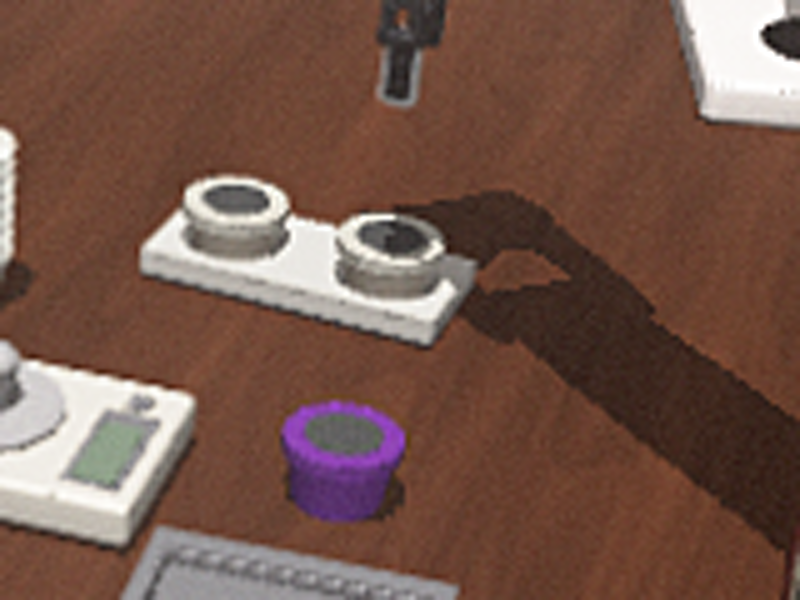

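The cup is seated at the same height as the fixed one. Last is the square box.

>>> step_arm([
  [-0.4,4,0,0,0,0,1],
  [-1.1,10,0,0,0,0,1],
  [-1.8,16,0,0,0,0,1],
  [-2.5,22,0,0,0,0,1],
  [-3.2,28,0,0,0,0,1],
  [-3.9,34,0,0,0,0,1],
  [-4.6,40,0,0,0,0,1],
  [-5.2,46,0,0,0,0,1],
])

```text
time: 26.45
tool_pos: [0.4523, 0.0214, 0.1349]
tcp_rot: [-0.126, 3.138, -0.0]
ft_force: [1.7, 0.2, 0.3]
opening: 0.0853
```

>>> step_arm([
  [-0.6,5.5,-1,0,0,0.2,1],
  [-0.7,6.7,-3,0,0,0.2,1],
  [-0.7,6.7,-4,0,0,0.2,1],
  [-0.7,6.7,-4,0,0,0.2,1],
  [-0.7,6.7,-4,0,0,0.2,1],
])

```text
time: 27.08
tool_pos: [0.4466, 0.0858, 0.0955]
tcp_rot: [-0.13, 3.138, -0.0]
ft_force: [0.2, -0.1, -0.3]
opening: 0.0851
```

```bash
python3 - <<'E'
from h import *
import json
o=observe(); print(o['tool_pos'],o['tcp_rot'],o['time'],o['ft_force'],o['opening'])
c=calibration("wrist")
json.dump({k:np.array(v).tolist() for k,v in c.items()},open("w16.json","w"))
w=grab_frame("wrist");cv2.imwrite("pics/w16.png",w);crop(w,220,120,420,270,4,"pics/w16c.png")
E
```

```text
[0.44659513 0.08577992 0.09546491] [-1.30153951e-01  3.13790955e+00 -2.42573129e-04] 27.075 [ 0.16044949 -0.10912246 -0.25512056] 0.08505723628786149
```

View pics/w16c.png

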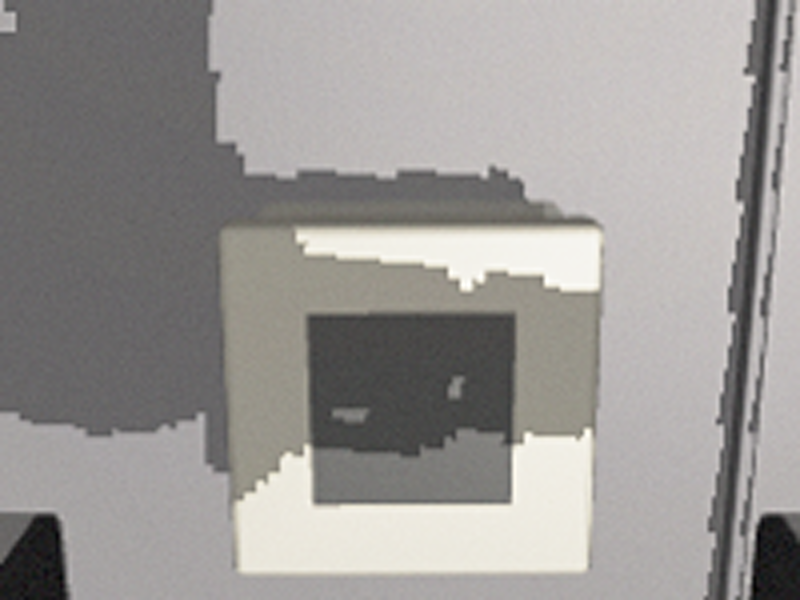

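>>> step_arm([
  [0,0.05,-1.5,0,0,0,1],
  [0,0.05,-3.5,0,0,0,1],
  [0,0.05,-5.2,0,0,0,1],
  [0,0.05,-6.4,0,0,0,1],
  [0,0.05,-7.1,0,0,0,1],
  [0,0.05,-7.1,0,0,0,1],
  [0,0.05,-7.1,0,0,0,1],
  [0,0.05,-7.1,0,0,0,0.9],
])

```text
time: 28.12
tool_pos: [0.4465, 0.0872, 0.0245]
tcp_rot: [-0.133, 3.137, 0.0]
ft_force: [-0.3, -0.4, 0.4]
opening: 0.077
```

>>> step_arm([
  [0,0,0,0,0,0,0.7],
  [0,0,0,0,0,0,0.5],
  [0,0,0,0,0,0,0.5],
  [0,0,0,0,0,0,0.5],
  [0,0,0,0,0,0,0.5],
  [0,0,0,0,0,0,0.5],
])

```text
time: 28.88
tool_pos: [0.4469, 0.0872, 0.0248]
tcp_rot: [-0.133, 3.137, -0.0]
ft_force: [-0.2, 0.5, 6.1]
opening: 0.0646
```

>>> step_arm([
  [0,0,0.2,0,0,0,0.5],
  [0,0,0.7,0,0,0,0.5],
  [0,0,2,0,0,0,0.5],
  [0,0,4,0,0,0,0.5],
  [0,0,6,0,0,0,0.5],
  [0,0,8,0,0,0,0.5],
  [0,0,8,0,0,0,0.5],
])

```text
time: 29.75
tool_pos: [0.4476, 0.0872, 0.1062]
tcp_rot: [-0.132, 3.134, -0.0]
ft_force: [-0.1, 0.6, -1.5]
opening: 0.0644
```

```bash
python3 - <<'E'
from h import *
o=observe(); print(o['tool_pos'],o['tcp_rot'],o['time'],o['ft_force'],o['opening'])
w=grab_frame("wrist");cv2.imwrite("pics/w17.png",w)
s=grab_frame("side"); crop(s,290,140,450,310,4,"pics/s17.png")
E
```

```text
[0.44755646 0.08716134 0.1062466 ] [-1.32480694e-01  3.13393178e+00 -1.47819931e-04] 29.75 [-0.06888497  0.61071632 -1.51626091] 0.06437370449736927
```

View pics/w17.png

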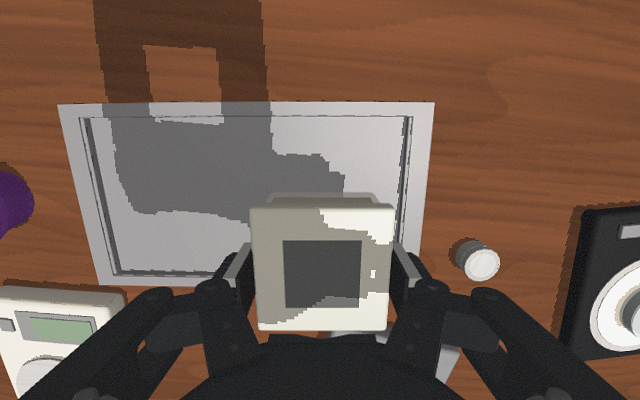

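View pics/s17.png

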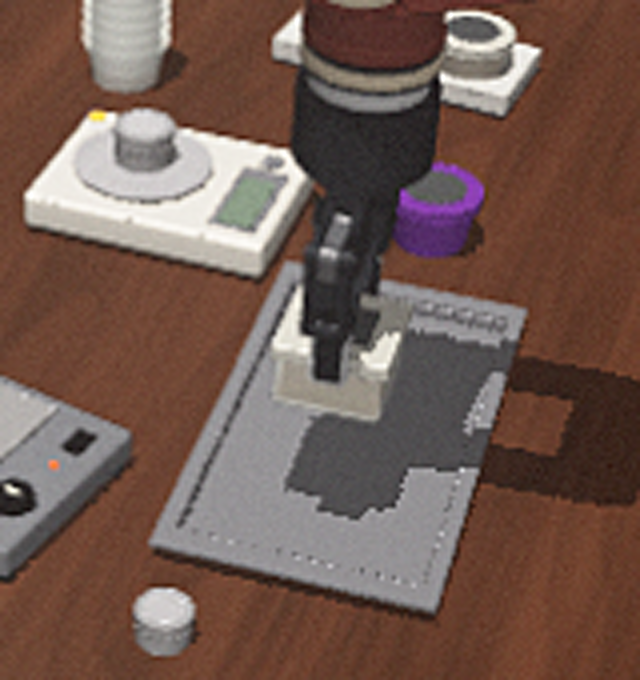

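>>> step_arm([
  [1.5,0.4,0.5,0,0,0,0.5],
  [5,1.5,0.5,0,0,-3,0.5],
  [9,2.7,0.5,0,0,-6,0.5],
  [13,3.9,0.5,0,0,-9,0.5],
  [17,5.1,0.5,0,0,-12,0.5],
  [20.5,6.1,0.5,0,0,-14.4,0.5],
  [22.3,6.6,0.5,0,0,-14.4,0.5],
  [22.3,6.6,0.5,0,0,-14.4,0.5],
])

```text
time: 30.85
tool_pos: [0.6688, 0.1532, 0.1068]
tcp_rot: [-0.261, -3.128, 0.001]
ft_force: [-0.3, 0.9, -1.3]
opening: 0.0647
```

>>> step_arm([
  [0,0,0,0,0,0,0.5],
  [0,0,0,0,0,0,0.5],
])

```text
time: 31.1
tool_pos: [0.6679, 0.1529, 0.1083]
tcp_rot: [-0.262, -3.129, 0.0]
ft_force: [-0.5, -0.2, -0.5]
opening: 0.0644
```

```bash
python3 - <<'E'
from h import *
import json
o=observe(); print(o['tool_pos'],o['tcp_rot'],o['time'],o['ft_force'],o['opening'])
c=calibration("wrist")
json.dump({k:np.array(v).tolist() for k,v in c.items()},open("w18.json","w"))
w=grab_frame("wrist");cv2.imwrite("pics/w18.png",w)
a=np.radians(-9.6); X=np.array([np.cos(a),np.sin(a),0]);Y=np.array([-X[1],X[0],0]); P=np.array([.67,.1528,.031])
print(world2pix(c,[P-.053*X+.053*Y,P-.053*X-.053*Y]))
E
```

```text
[0.66794758 0.15291054 0.1083103 ] [-2.61743736e-01 -3.12948367e+00  4.32283523e-04] 31.1 [-0.5494172  -0.22056603 -0.46900823] 0.06441814308953027
[[394.00930704 144.77591142]
 [251.58303355 144.65789371]]
```

View pics/w18.png

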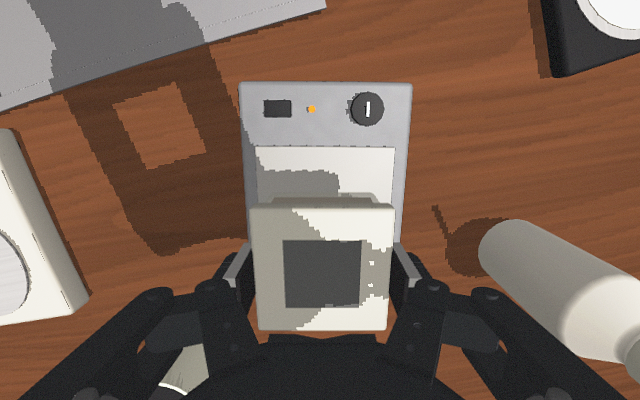

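>>> step_arm([
  [0.3,0.1,-1.5,0,0,0,0.5],
  [0.3,0.1,-3,0,0,0,0.5],
  [0.3,0.1,-4.2,0,0,0,0.5],
  [0.3,0.1,-5,0,0,0,0.5],
  [0.3,0.1,-5.3,0,0,0,0.5],
  [0.3,0.1,-5.5,0,0,0,0.5],
  [0.3,0.1,-5.5,0,0,0,0.5],
  [0.3,0.1,-5.5,0,0,0,0.5],
])

```text
time: 32.15
tool_pos: [0.6723, 0.1542, 0.0544]
tcp_rot: [0.262, 3.13, 0.0]
ft_force: [0.2, -0.4, -0.1]
opening: 0.0646
```

>>> step_arm([
  [-0.05,0,-0.15,0,0,0,0.5],
  [-0.05,0,-0.25,0,0,0,0.5],
  [-0.05,0,-0.25,0,0,0,0.5],
  [-0.05,0,-0.25,0,0,0,0.5],
])

```text
time: 32.65
tool_pos: [0.6715, 0.1541, 0.0519]
tcp_rot: [0.262, 3.131, -0.0]
ft_force: [-2.0, -0.8, 4.5]
opening: 0.0644
```

>>> step_arm([
  [0,0,0,0,0,0,0.85],
  [0,0,0,0,0,0,1],
  [0,0,0,0,0,0,1],
  [0,0,0.5,0,0,0,1],
  [0,0,2.5,0,0,0,1],
  [0,0,5,0,0,0,1],
  [0,0,8,0,0,0,1],
  [0,0,11,0,0,0,1],
])

```text
time: 33.65
tool_pos: [0.6719, 0.1542, 0.1643]
tcp_rot: [0.262, 3.129, 0.001]
ft_force: [0.2, -0.0, -0.0]
opening: 0.0854
```

```bash
python3 - <<'E'
from h import *
o=observe(); print(o['tool_pos'],o['tcp_rot'],o['time'],o['ft_force'],o['opening'])
w=grab_frame("wrist");cv2.imwrite("pics/w19.png",w)
E
```

```text
[0.67193702 0.15421135 0.16430197] [2.61507705e-01 3.12850992e+00 7.40277120e-04] 33.65 [ 0.16747451 -0.02571467 -0.0082661 ] 0.08542509359680073
```

View pics/w19.png

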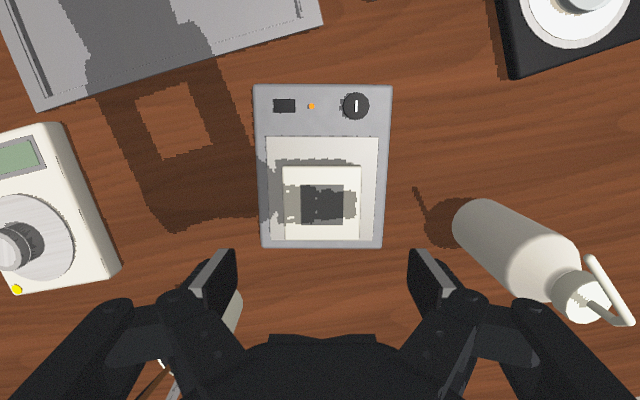

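```bash
python3 - <<'E'
from h import *
import json
c=calibration("wrist");json.dump({k:np.array(v).tolist() for k,v in c.items()},open("w19.json","w"))
crop(cv2.imread("pics/w19.png"),240,110,400,260,5,"pics/w19c.png")
E
```

```text
(no output)
```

View pics/w19c.png

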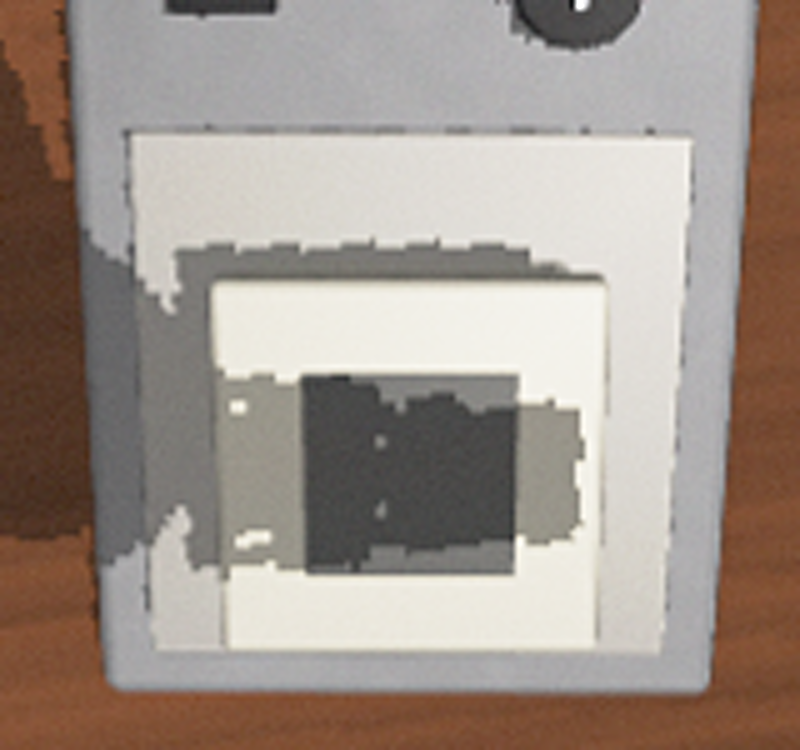

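```bash
python3 - <<'E'
from h import *
import json
c=json.load(open("w19.json"))
f=lambda L,z: pix2world(c,[[240+(u+.5)/5-.5,110+(v+.5)/5-.5] for u,v in L],z)
a=f([(132,132),(692,140),(660,653),(153,650)],.031); b=f([(212,279),(605,279),(597,648),(228,648)],.073)
print(a.mean(0),b.mean(0)); print(a.round(4),b.round(4))
E
```

```text
[0.67613064 0.15390579 0.031     ] [0.67626337 0.15402829 0.073     ]
[[0.6144 0.1112 0.031 ]
 [0.6335 0.2153 0.031 ]
 [0.7376 0.197  0.031 ]
 [0.7191 0.0921 0.031 ]] [[0.6382 0.1272 0.073 ]
 [0.649  0.1911 0.073 ]
 [0.7144 0.1813 0.073 ]
 [0.7035 0.1165 0.073 ]]
```

The box is centred on the plate to within a millimetre. I'll back away and check the whole scene.

>>> step_arm([
  [0,0,3,0,0,0,1],
  [-4,0,6,0,0,0,1],
  [-9,0,8,0,0,0,1],
  [-14,0,8,0,0,0,1],
  [-19,0,8,0,0,0,1],
  [-22,0,8,0,0,0,1],
  [-22,0,8,0,0,0,1],
  [-22,0,8,0,0,0,1],
])

```text
time: 34.7
tool_pos: [0.4521, 0.1541, 0.2422]
tcp_rot: [0.262, 3.129, 0.001]
ft_force: [-0.4, -0.5, 0.7]
opening: 0.0858
```

```bash
python3 - <<'E'
from h import *
o=observe(); print(o['tool_pos'],o['time'],o['ft_force'],np.abs(o['qd']).max())
cv2.imwrite("pics/side20.png",cv2.resize(grab_frame("side"),None,fx=1.25,fy=1.25,interpolation=cv2.INTER_CUBIC))
t=grab_frame("top"); crop(t,170,130,470,280,2.6,"pics/t20.png")
E
```

```text
[0.45212831 0.15411601 0.24221135] 34.7 [-0.42473629 -0.5475696   0.72154618] 0.02507990307329033
```

View pics/side20.png

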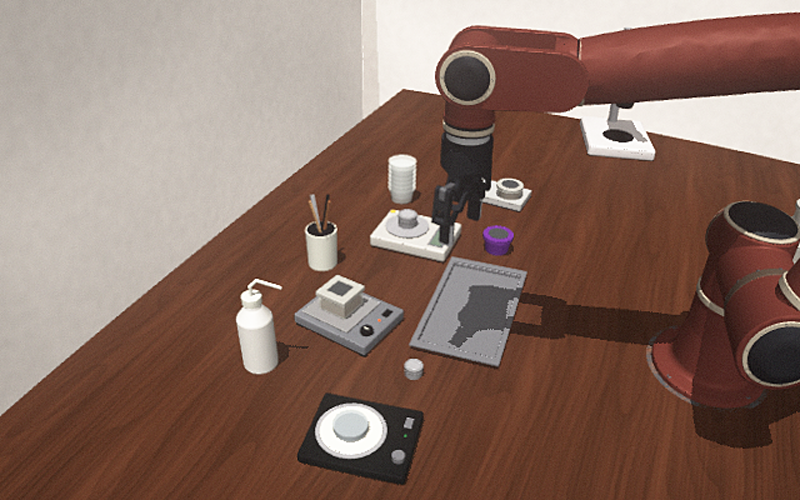

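View pics/t20.png

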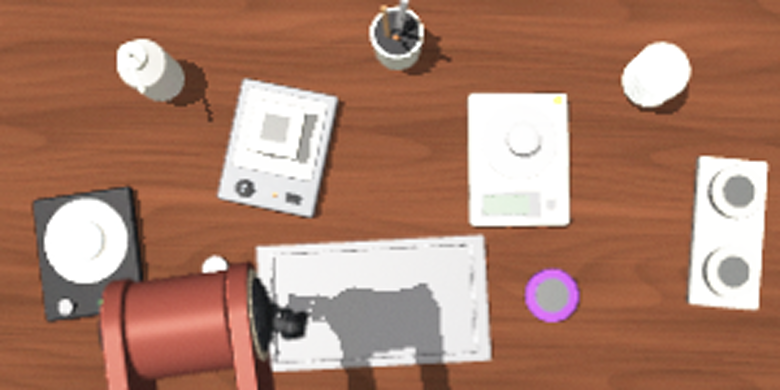

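All four samples are in place, and the bottle, pot and look-alikes haven't moved. I'm handing the job in.

```bash
python3 -c "
from plant import *
print(job_done())"
```

```text
the job is handed in; nothing more can be done
None
```

I unloaded the tray in the order asked and handed the job in at about 35 s:
- **Tin:** on the balance pan.
- **Dish:** on the light field.
- **Cup:** down in the rack's empty well.
- **Square box:** on the warming plate, turned square with its top.

**Last checks:** All four samples are upright. The box measured about 0.2 mm from the plate's centre and the dish within about 2 mm of the field's. The tin looked centred, though I did not measure it after release. The cup sits at the same height as the fixed one. The bottle, brush pot, spare tin and purple cup look untouched. The last force reading was at noise level, with the gripper open and clear.

**Disagreements:** The white disc on the light base measured about 109 mm across, not 96 mm. It has an outer ring, and I centred on the same midpoint. The gripper opening read 2–3 mm below the given sizes of the round parts, and under 2 mm below the box's, without affecting any grasp.

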